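# Dial open the bench lock-out unit and draw its bolt

### The arm

A 6-joint arm with a two-finger parallel gripper is mounted at the origin on the work surface. World frame = base frame: x ahead of the robot, y to its left, z up, the work surface at z = 0. Lengths are in m, angles in rad, forces in N, time in s.
With the tool pointing down it reaches from about 0.375 to 0.9 m from the base axis. Payload 3.1 kg.
Tool frame: the origin (TCP) lies on the centre line of the jaws, within the pads' length; the fingertips stand robot.tip_reach ahead of it and the grasp point (between the pads) is the TCP (robot.tip_reach is the distance from the TCP to the fingertips, in m); z points along the fingers, y is the direction in which the jaws open and shut (so a half turn about z gives the same grasp; the last joint's range is limited). The gripper opens to 87 mm and grips with 3 to 60 N. Pads are 19 mm wide; open, the fingers measure 117 mm over their backs; the gripper's body (75 mm by 190 mm) begins 51 mm behind the grasp point.
Start: joints at [1.115, 0.527, 1.433, -0, 1.181, -0.178], TCP at [0.171, 0.601, 0.242] pointing down, gripper open.
Joint ranges: [-3.08, 3.08], [-0.75, 2.2], [0.22, 2.44], [-1.43, 4.57], [0, 2.65], [-2.85, 2.85]. Speed limits (rad/s): [2.79, 2.79, 3.14, 3.14, 3.14, 3.14].

### API

Orientations are given as a unit quaternion [x, y, z, w].
In Python, from rig import telemetry, viewer, robot gives the robot as it stands. The module is installed in compiled form; this text tells all that it offers.
- The arm moves only by the tool step_arm, never from a script. Its argument "targets" is a list of rows, each an object of numbers: "dx", "dy", "dz": the shift along the tool's x, y, z in m; "rx", "ry", "rz": the turn, a rotation vector about the tool's x, y, z in degrees. In form: [{"dx": .., "dy": .., "dz": .., "rx": .., "ry": .., "rz": ..}, ...]. A call has exactly 5 rows; each row is the pose to reach, as a shift and turn from the pose measured when the call began, along the tool's axes at that moment; what a row does not reach only later rows make up. A row lasts 1/8 s, in which the tool goes at most 62.5 mm and 10.7 degrees, less where a joint would pass 70% of its speed; a pose out of reach is approached as far as the arm can. A call with a gripper value outside its range is refused whole. "gripper" is the opening, from 0 (shut) to 1 (fully open), set as the call begins (left out, the last holds). The fingers move at their own pace and stop on an object; "force" is the grip in N (left out, the last holds). Time passes only in rows, so rows that repeat a pose let the fingers close, or fill a call up. It gives the time, the measured TCP pose, the force and the opening at its end, in the units of the state.
- telemetry.get_obs(): the state, without advancing time (a new reading comes with each control period).
- viewer.camera(name): name is "scene" or "side" or "wrist"; returns a dict with "img" (420x560x3 uint8, blue, green, red), "depth" (420x560 float32, m along the optical axis (not along the pixel's ray), 0 where there is no reading), "K" (3x3 intrinsics, pixels), "k1" (the pictures are not rectified: a ray, as slopes to the right and down, at radius r is drawn at 1 + k1 r^2 times it, then the intrinsics apply), "R" (3x3) and "t" (3): a world point X has camera coordinates R X + t. Camera axes: x right, y down, z forward; pixel columns grow to the right and rows downward; lengths in m; the calibration is good to about 2 mm. A picture is of the moment at which its call begins.
- robot.hand_in(): hands the job in, once; it reports no verdict.
The state is a dict: "time": time; "q": joint angles; "joint_velocities": joint speeds; "joint_torque": joint torques, N m; "position": TCP position; "tool_rot": TCP orientation; "ft_force": force on the tool from outside, world axes, zero at the start; "moment": the same for the moment, N m; "grip_width": finger opening in m.
Only numpy, scipy, OpenCV 4.12 (cv2) and the standard library are available. Lean on these libraries where they do the work, as an engineer would, in place of code of your own. Each camera call takes 0.05 s, during which the arm holds its last target.

### The job

Unlock the grey power lock-out unit on the bench. Turn its dial clockwise (seen from above) at least one and a half turns and stop with the red mark at the white pointer; turn anticlockwise, let the yellow mark go past the pointer once and stop when it comes to the pointer the second time; then turn clockwise slowly until you feel the dial stop, within half a turn, without forcing it. Then slide the blue bolt knob fully to the green end and let go, leaving the other things on the bench alone.

Things in the scene. Friction and masses are not known exactly. Their poses are not given: they have to be found in the camera images.
- lockout: grey steel case 190 x 300 x 78 mm (its x, y, z), screwed to the bench; origin at the centre of its underside, x away from the robot at yaw 0, z up. On its flat top: the dial, left (+y); the bolt, right (-y).
- dial: black dial, 112 mm across, turning about the vertical (its z). By pins it drags two hidden wheels, the second behind the first, each after 260 degrees of free play since the last reversal: one and a half clockwise turns always pick up both. Torque 0.035 to 0.14 N m (1 to 5 N at the crank grip). After an overshoot, start the combination again.
- dial_axis (a point): point on the dial's axis at its face, 90 mm above the bench, 12 mm above the case's top. With both wheels set, turning clockwise from yellow drops a hidden sprung catch into a notch and the dial stops dead, somewhere 60 to 170 degrees after yellow, to be found by feel. Faster than about 50 mm/s at the crank grip the catch may jump the notch.
- pointer (a point): tip of the white pointer on the case, 63 mm from the dial's axis towards the case's -x side, at the height of the dial's face
- mark_red (a point): centre of the round red mark (11 mm) on the dial's face, 46 mm from the axis; turns with the dial. Stopping within 8 degrees of the pointer will do.
- mark_yellow (a point): centre of the round yellow mark (11 mm) on the dial's face, 46 mm from the axis, 100 degrees clockwise from red seen from above; turns with the dial. Stopping within 8 degrees will do.
- crank (a point): centre of the top of the dial's crank grip: an upright steel cylinder, 15 mm across and 34 mm high, that spins freely about its own axis, 30 mm from the dial's axis; its top is 36 mm above the dial's face, its foot 2 mm above it. Seen from above it lies 150 degrees clockwise from red and 50 degrees clockwise from yellow.
- overload (a joint): sideways give of the hidden catch, m, shown by a small red pin on the case's top between dial and bolt: 0 unloaded, 4 N per mm. The dial pushes it negative when turned on against the stop, the bolt positive when pushed while locked. More than 4 mm (16 N at the catch, about 24 N at the crank grip) counts as forcing.
- bolt (a joint): travel of the bolt along the case's +x, m: 0 locked (knob at the orange end), 0.036 fully drawn (knob at the green end). Friction 3 N; it stays where it is left. Locked, it stops against the catch after 4 mm.
- bolt_knob (a point): centre of the top of the blue bolt knob, 14 mm (along the travel) x 24 mm (across) x 32 mm high, its top 39 mm above the case's top
- wall_socket: bystander: white wall socket 80 x 80 x 42 mm, origin under its centre
- pliers: bystander: pliers with red handles, about 155 mm long, lying along its x, origin at the joint's underside
- marker: bystander: blue and white marker pen 130 mm long, lying along its x, 15 mm thick
- glue: bystander: white glue bottle, 32 mm across, 75 mm high, origin under its centre
- parts_box: bystander: open carton 120 x 90 x 50 mm, origin under its centre
- contactor: bystander: grey and black contactor 60 x 36 x 70 mm, origin under its centre
- driver: bystander: screwdriver with a red handle, lying along its x

How it is judged:
At the end, for the whole second after the job is handed in: the bolt drawn more than 32 of its 36 mm and at rest there (value of joint bolt above 0.032 m and velocity of joint bolt between -0.005 and 0.005 m/s); the robot touches nothing.
It fails at once if the lock is forced: its catch is pushed aside by more than 4 mm (16 N) (value of joint overload above 0.004 m or value of joint overload below -0.004 m).
It fails at once if a bystander is moved by more than 30 mm (distance of any of wall_socket, pliers, marker, glue, parts_box, contactor, driver from where it was at the start of the episode above 0.03 m).
It also fails if it takes over 72 s, if anything falls off the work surface, if the arm or the gripper's body presses on something with over 40 N, if the wrist force passes 120 N, or if a joint passes its speed limit or range.

## Working session

There is one attempt and no reset: what is moved stays moved. The work goes in short steps, Python scripts to look and compute and a tool call to move; the robot and the scene stay as the last step left them, time stands still between calls to the robot, and variables do not carry over. Pictures are saved under pics/ and viewed, and the job is handed in when it is done.

Besides the shell and the picture viewer there is one more tool, called after ">>>" by a JSON object that holds its "op" and its "data". step_arm: Moves the arm, as the interface text tells. Its arguments: {"type":"object","properties":{"targets":{"type":"array"},"gripper":{"type":"number"},"force":{"type":"number"}},"required":["targets"]}

```bash
mkdir -p pics; ls; python3 - <<'E'
from rig import telemetry, viewer, robot
import cv2
o=telemetry.get_obs()
for k,v in o.items(): print(k,v)
print(robot.tip_reach)
for n in ["scene","side"]:
    c=viewer.camera(n); cv2.imwrite(f"pics/{n}0.png",c["img"]); print(n,c["K"],c["k1"],c["R"],c["t"])
E
```

```text
pics
time 0.0
q [ 1.11549745e+00  5.28431301e-01  1.43393232e+00  1.32130412e-05
  1.18137558e+00 -1.78516589e-01]
joint_velocities [-0.00065119  0.00044579  0.00142861 -0.00040061  0.0018127   0.00019402]
joint_torque [-3.10148152e-04 -4.40039027e+01 -1.76599056e+01  6.33459887e-02
  5.81306848e-02 -1.66247028e-04]
position [0.17045336 0.60057821 0.24058346]
tool_rot [ 1.37952230e-01  9.90438302e-01 -1.01792352e-03 -3.40268615e-04]
ft_force [-0.98739483  0.24654942  0.06935241]
moment [-0.00020155  0.02547535  0.00608843]
grip_width 0.08691903215954838
0.019
scene [[416.25524255   0.         278.92085375]
 [  0.         416.25524255 201.11413761]
 [  0.           0.           1.        ]] -0.09518567836503546 [[ 0.82178102  0.56978841 -0.00413826]
 [ 0.47423633 -0.6879604  -0.54937272]
 [-0.31587317  0.44950156 -0.83556716]] [-0.43526973 -0.1955672   1.44156782]
side [[422.30040037   0.         275.54840037]
 [  0.         422.30040037 212.42368688]
 [  0.           0.           1.        ]] 0.024000230323712277 [[-0.97020665 -0.24167148  0.017145  ]
 [-0.18463893  0.69171515 -0.69816804]
 [ 0.15686785 -0.68053291 -0.71572861]] [0.52748752 0.15945022 1.13892354]
```

View pics/scene0.png

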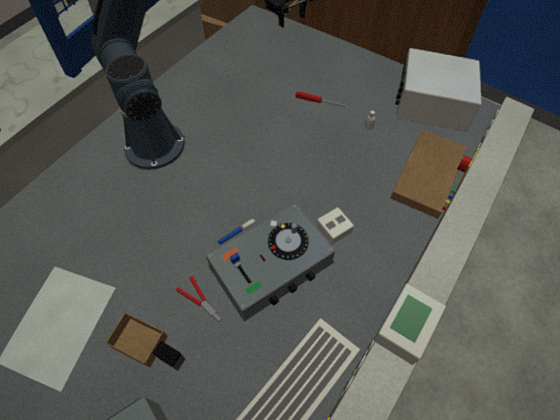

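View pics/side0.png

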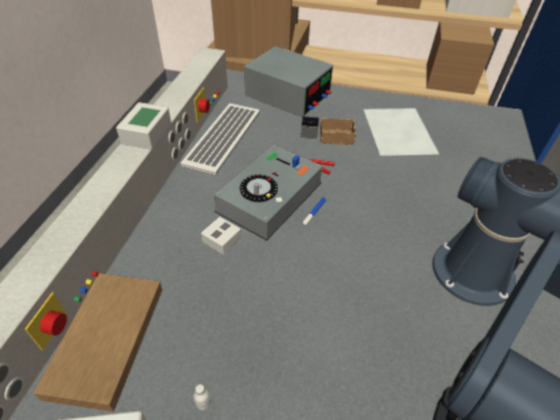

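The scene view shows the lockout at about (270,258), with the dial at (288,240) and the bolt at (240,262). In the side view the dial is at (259,188). Next I'll enlarge these regions and write helpers.

```bash
cat > h.py <<'E'
import numpy as np, cv2
from rig import telemetry, viewer, robot
from scipy.spatial.transform import Rotation as Rot
def dist(c): return np.array([c["k1"],0,0,0,0],float)
def proj(c,X):
    r,_=cv2.Rodrigues(c["R"]); p,_=cv2.projectPoints(np.atleast_2d(np.array(X,float)),r,np.array(c["t"],float),c["K"],dist(c)); return p[:,0]
def unproj(c,uv,z):
    n=cv2.undistortPoints(np.array(uv,float).reshape(-1,1,2),c["K"],dist(c))[:,0]
    d=np.c_[n,np.ones(len(n))]@c["R"]; o=-c["R"].T@c["t"]
    s=(z-o[2])/d[:,2]; return o+s[:,None]*d
def topview(c,cen,yaw,z,half=0.1,ppm=2500):
    # rectified view of plane z: columns = -y local (right), rows = -x local (up = +x)
    n=int(2*half*ppm); g=(np.arange(n)-n/2+.5)/ppm
    A,B=np.meshgrid(g,g); lx=-B; ly=-A
    cy,sy=np.cos(yaw),np.sin(yaw)
    X=np.stack([cen[0]+cy*lx-sy*ly,cen[1]+sy*lx+cy*ly,np.full_like(lx,z)],-1).reshape(-1,3)
    p=proj(c,X).astype(np.float32).reshape(n,n,2)
    return cv2.remap(c["img"],p[...,0],p[...,1],cv2.INTER_CUBIC)
E
python3 - <<'E'
from h import *
for n,(x0,y0,x1,y1) in [("scene",(195,195,345,315)),("side",(200,140,340,250))]:
    c=viewer.camera(n); im=c["img"][y0:y1,x0:x1]; im=cv2.convertScaleAbs(im,alpha=1.5)
    cv2.imwrite(f"pics/{n}1.png",cv2.resize(im,None,fx=5,fy=5,interpolation=cv2.INTER_CUBIC))
E
```

```text
(no output)
```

View pics/scene1.png

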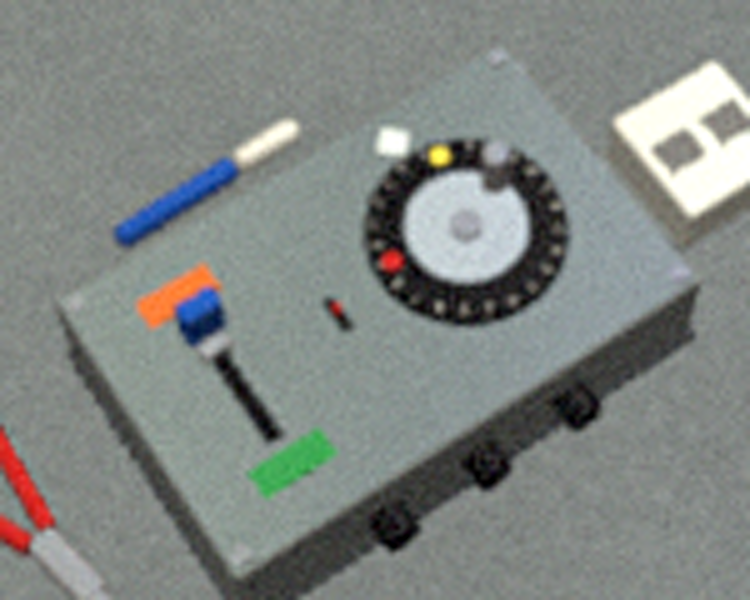

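View pics/side1.png

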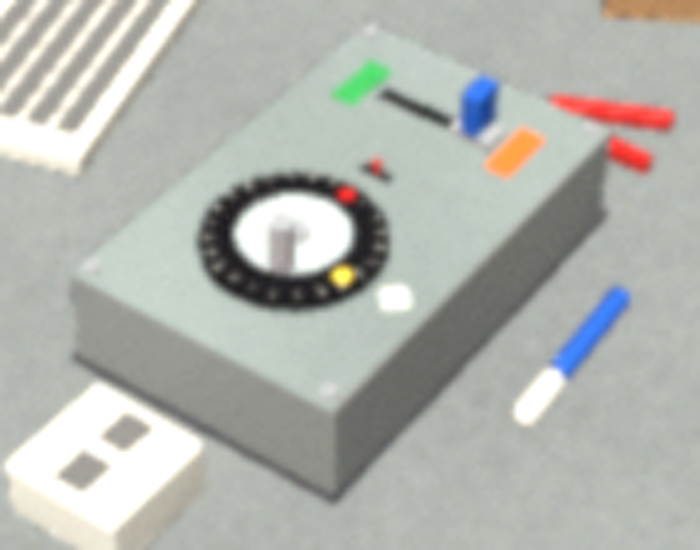

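```bash
python3 - <<'E'
from h import *
S={"scene":((195,195),dict(cor=[(498,52),(693,282),(238,575),(63,303)],dial=[(467,232)],ptr=[(393,142)],yel=[(440,156)],red=[(391,260)],crank=[(497,152)],knob=[(202,300)])),
"side":((200,140),dict(cor=[(335,408),(72,285),(368,28),(608,140)],dial=[(293,240)],ptr=[(394,297)],yel=[(343,276)],red=[(347,194)],crank=[(285,227)],knob=[(481,85)]))}
Z=dict(cor=.078,dial=.09,ptr=.09,yel=.09,red=.09,crank=.126,knob=.117)
for n,(o,d) in S.items():
    c=viewer.camera(n); P={}
    for k,v in d.items():
        P[k]=unproj(c,np.array(v)/5+np.array(o)-0.4,Z[k])
        print(n,k,P[k][:,:2].round(4).tolist())
    C=P["cor"][:,:2]; print("centre",C.mean(0),"sides",np.linalg.norm(C-np.roll(C,-1,0),axis=1))
    ex=(C[1]+C[2]-C[0]-C[3]); ey=(C[0]+C[1]-C[2]-C[3]); yx=np.arctan2(ex[1],ex[0]);yy=np.arctan2(-ey[0],ey[1]);print("yaw",np.degrees([yx,yy]))
    D=P["dial"][0,:2]
    for k in ["ptr","yel","red","crank"]:
        v=P[k][0,:2]-D; print(k,np.linalg.norm(v),np.degrees(np.arctan2(v[1],v[0])))
E
```

```text
scene cor [[0.5655, 0.0268], [0.7351, -0.0369], [0.6312, -0.3078], [0.4612, -0.2415]]
scene dial [[0.6201, -0.0864]]
scene ptr [[0.5543, -0.0629]]
scene yel [[0.581, -0.0555]]
scene red [[0.5959, -0.1239]]
scene crank [[0.6165, -0.0532]]
scene knob [[0.5368, -0.2099]]
centre [ 0.59823944 -0.13984776] sides [0.18116109 0.29021227 0.18246157 0.2879277 ]
yaw [-20.94929315 -21.10864038]
ptr 0.06987444929213023 160.35431344307366
yel 0.04986594161611714 141.60167626683997
red 0.044581842447515466 -122.90571436566707
crank 0.03343981739614672 96.24955025470571
side cor [[0.562, 0.0327], [0.7326, -0.0219], [0.6286, -0.3032], [0.4565, -0.2311]]
side dial [[0.6169, -0.0791]]
side ptr [[0.5489, -0.048]]
side yel [[0.5811, -0.0572]]
side red [[0.5968, -0.1264]]
side crank [[0.613, -0.0504]]
side knob [[0.5358, -0.215]]
centre [ 0.59492799 -0.13088412] sides [0.1791617  0.2999855  0.18652319 0.28418084]
yaw [-20.30091849 -21.02227774]
ptr 0.07472127401556655 155.3776170549754
yel 0.041891025879631255 148.49597962144182
red 0.05137776935013127 -112.96020563544802
crank 0.028973791693899173 97.65122748517626
```

>>> {"op": "step_arm", "data": {"targets": [{"dx": -0.042, "dy": -0.036, "dz": 0}, {"dx": -0.084, "dy": -0.072, "dz": 0}, {"dx": -0.126, "dy": -0.108, "dz": 0}, {"dx": -0.168, "dy": -0.144, "dz": 0}, {"dx": -0.21, "dy": -0.18, "dz": 0}], "gripper": 1}}

```text
invalid input
```

```bash
cat >> h.py <<'E'
def plan(wps):
    """wps: list of (x,y,z,toolx_deg) absolute, tool down. prints rows"""
    o=telemetry.get_obs(); p=np.array(o["position"]); R=Rot.from_quat(o["tool_rot"])
    print("t",round(float(o["time"]),3),"p",p.round(4),"toolx",round(tx(o),2),"F",np.round(o["ft_force"],2),"w",round(float(o["grip_width"]),4))
    rows=[]
    for x,y,z,a in wps:
        a=np.radians(a); ex=np.array([np.cos(a),np.sin(a),0]); ez=np.array([0,0,-1.]); ey=np.cross(ez,ex)
        Rt=Rot.from_matrix(np.c_[ex,ey,ez]); d=R.inv().apply(np.array([x,y,z])-p); r=(R.inv()*Rt).as_rotvec(degrees=True)
        rows.append('{"dx":%.4f,"dy":%.4f,"dz":%.4f,"rx":%.1f,"ry":%.1f,"rz":%.1f}'%(*d,*r))
    print("["+",".join(rows)+"]")
def tx(o):
    v=Rot.from_quat(o["tool_rot"]).apply([1,0,0]); return float(np.degrees(np.arctan2(v[1],v[0]))%360)
def line(goal,n,tot):
    o=telemetry.get_obs(); s=np.array([*o["position"],tx(o)]); g=np.array(goal,float)
    plan([s+(g-s)*min(1,(i+1)/tot) for i in range(n)])
E
python3 - <<'E'
from h import *
line((.60,-.06,.26,199),5,9)
E
```

```text
t 0.3 p [0.1707 0.601  0.2412] toolx 164.14 F [0.29 0.87 0.62] w 0.0868
[{"dx":-0.0660,"dy":-0.0576,"dz":-0.0021,"rx":-0.0,"ry":-0.0,"rz":-3.9},{"dx":-0.1319,"dy":-0.1152,"dz":-0.0041,"rx":-0.0,"ry":-0.0,"rz":-7.7},{"dx":-0.1979,"dy":-0.1728,"dz":-0.0062,"rx":-0.0,"ry":-0.0,"rz":-11.6},{"dx":-0.2638,"dy":-0.2305,"dz":-0.0082,"rx":-0.0,"ry":-0.0,"rz":-15.5},{"dx":-0.3298,"dy":-0.2881,"dz":-0.0103,"rx":-0.0,"ry":-0.0,"rz":-19.4}]
```

>>> {"op": "step_arm", "data": {"targets": [{"dx": -0.042, "dy": -0.036, "dz": 0, "rx": 0, "ry": 0, "rz": -4}, {"dx": -0.084, "dy": -0.072, "dz": 0, "rx": 0, "ry": 0, "rz": -8}, {"dx": -0.126, "dy": -0.108, "dz": 0, "rx": 0, "ry": 0, "rz": -12}, {"dx": -0.168, "dy": -0.144, "dz": 0, "rx": 0, "ry": 0, "rz": -16}, {"dx": -0.21, "dy": -0.18, "dz": 0, "rx": 0, "ry": 0, "rz": -20}], "gripper": 1}}

```text
time: 0.92
position: [0.3244, 0.3691, 0.2415]
tool_rot: [-0.037, 0.999, -0.0, 0.0]
ft_force: [0.2, 0.1, -0.5]
grip_width: 0.0872
```

```bash
python3 - <<'E'
from h import *
line((.60,-.06,.26,199),5,10)
E
```

```text
t 0.925 p [0.3244 0.3691 0.2415] toolx 184.29 F [ 0.16  0.07 -0.47] w 0.0872
[{"dx":-0.0243,"dy":-0.0449,"dz":-0.0018,"rx":-0.0,"ry":0.0,"rz":-1.5},{"dx":-0.0486,"dy":-0.0897,"dz":-0.0037,"rx":-0.0,"ry":0.0,"rz":-2.9},{"dx":-0.0728,"dy":-0.1346,"dz":-0.0055,"rx":-0.0,"ry":0.0,"rz":-4.4},{"dx":-0.0971,"dy":-0.1794,"dz":-0.0073,"rx":-0.0,"ry":0.0,"rz":-5.9},{"dx":-0.1214,"dy":-0.2243,"dz":-0.0091,"rx":-0.0,"ry":0.0,"rz":-7.4}]
```

Good, tracking is accurate with no lag.

>>> {"op": "step_arm", "data": {"targets": [{"dx": -0.025, "dy": -0.045, "dz": -0.002, "rx": 0, "ry": 0, "rz": -1.5}, {"dx": -0.05, "dy": -0.09, "dz": -0.004, "rx": 0, "ry": 0, "rz": -3}, {"dx": -0.074, "dy": -0.135, "dz": -0.006, "rx": 0, "ry": 0, "rz": -4.5}, {"dx": -0.098, "dy": -0.18, "dz": -0.008, "rx": 0, "ry": 0, "rz": -6}, {"dx": -0.122, "dy": -0.225, "dz": -0.01, "rx": 0, "ry": 0, "rz": -7.5}]}}

```text
time: 1.55
position: [0.4637, 0.1523, 0.2519]
tool_rot: [-0.103, 0.995, -0.0, 0.001]
ft_force: [0.0, 0.4, 0.6]
grip_width: 0.0868
```

```bash
python3 - <<'E'
from h import *
line((.60,-.06,.26,199),5,5)
c=viewer.camera("wrist"); cv2.imwrite("pics/w0.png",c["img"]); print(-c["R"].T@c["t"],c["R"])
E
```

```text
t 1.55 p [0.4637 0.1523 0.2519] toolx 191.83 F [0.04 0.4  0.64] w 0.0868
[{"dx":-0.0180,"dy":-0.0472,"dz":-0.0016,"rx":-0.0,"ry":0.1,"rz":-1.4},{"dx":-0.0359,"dy":-0.0943,"dz":-0.0032,"rx":-0.0,"ry":0.1,"rz":-2.9},{"dx":-0.0539,"dy":-0.1415,"dz":-0.0048,"rx":-0.0,"ry":0.1,"rz":-4.3},{"dx":-0.0719,"dy":-0.1886,"dz":-0.0063,"rx":-0.0,"ry":0.1,"rz":-5.7},{"dx":-0.0898,"dy":-0.2358,"dz":-0.0079,"rx":-0.0,"ry":0.1,"rz":-7.2}]
[0.38657254 0.13518919 0.39446355] [[-2.05074514e-01  9.78746350e-01  1.61171192e-04]
 [ 9.37346872e-01  1.96352783e-01  2.87795805e-01]
 [ 2.81647447e-01  5.91706582e-02 -9.57691782e-01]]
```

View pics/w0.png

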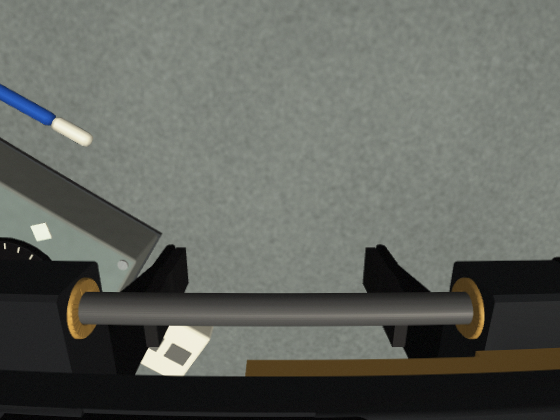

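Wrist view: the case's corner is at (160,235), the pointer at (41,232), and the gripper hides rows above about 260. I'll place the TCP about 45 mm beyond the dial so the dial shows in the middle.

```bash
python3 - <<'E'
from h import *
line((.66,-.068,.26,199),5,5)
E
```

```text
t 1.6 p [0.4685 0.1477 0.2524] toolx 191.71 F [ 2.89 -2.62  0.26] w 0.0869
[{"dx":-0.0288,"dy":-0.0500,"dz":-0.0011,"rx":-0.3,"ry":0.3,"rz":-1.5},{"dx":-0.0575,"dy":-0.1000,"dz":-0.0021,"rx":-0.3,"ry":0.3,"rz":-2.9},{"dx":-0.0863,"dy":-0.1501,"dz":-0.0032,"rx":-0.3,"ry":0.3,"rz":-4.4},{"dx":-0.1150,"dy":-0.2001,"dz":-0.0043,"rx":-0.3,"ry":0.3,"rz":-5.8},{"dx":-0.1438,"dy":-0.2501,"dz":-0.0053,"rx":-0.3,"ry":0.3,"rz":-7.3}]
```

>>> {"op": "step_arm", "data": {"targets": [{"dx": -0.029, "dy": -0.05, "dz": -0.001, "rx": -0.3, "ry": 0.3, "rz": -1.5}, {"dx": -0.058, "dy": -0.1, "dz": -0.002, "rx": -0.3, "ry": 0.3, "rz": -3}, {"dx": -0.086, "dy": -0.15, "dz": -0.003, "rx": -0.3, "ry": 0.3, "rz": -4.5}, {"dx": -0.115, "dy": -0.2, "dz": -0.004, "rx": -0.3, "ry": 0.3, "rz": -6}, {"dx": -0.144, "dy": -0.25, "dz": -0.005, "rx": -0.3, "ry": 0.3, "rz": -7.3}]}}

```text
time: 2.22
position: [0.6612, -0.0691, 0.2596]
tool_rot: [-0.165, 0.986, -0.0, 0.0]
ft_force: [1.2, -0.3, -0.1]
grip_width: 0.0872
```

```bash
python3 - <<'E'
from h import *
import pickle
telemetry.get_obs(); viewer.camera("wrist")  # settle
c=viewer.camera("wrist"); cv2.imwrite("pics/w1.png",c["img"]); print(-c["R"].T@c["t"],c["K"],c["k1"]); pickle.dump(c,open("w1.pkl","wb"))
plan([])
E
```

```text
[ 0.59122983 -0.10184543  0.40191196] [[364.15768781   0.         275.21859277]
 [  0.         364.15768781 205.92459047]
 [  0.           0.           1.        ]] -0.061323073770176956
t 2.325 p [ 0.6642 -0.0733  0.2594] toolx 198.75 F [-0.76  0.66 -0.63] w 0.0867
[]
```

View pics/w1.png

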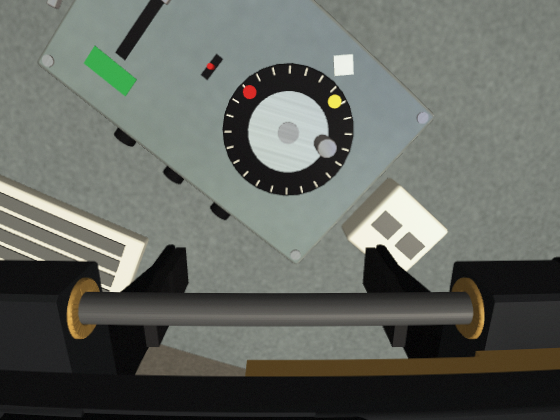

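The wrist view shows the whole dial: centre about (288,129), red (249,92), yellow (335,101), crank top (326,148) and white pointer (344,65). I'll measure these with sub-pixel blobs.

```bash
cat >> h.py <<'E'
def blob(m):
    n,l,s,ce=cv2.connectedComponentsWithStats(m.astype(np.uint8)); k=1+np.argmax(s[1:,4]); return ce[k],s[k],l==k
E
python3 - <<'E'
from h import *
import pickle
c=pickle.load(open("w1.pkl","rb")); im=c["img"].astype(int); 
sub=np.zeros(im.shape[:2],bool); sub[50:210,205:375]=1
b,g,r=im[...,0],im[...,1],im[...,2]
dark=(im.max(2)<70)&sub
_,_,m=blob(dark); cs,_=cv2.findContours(m.astype(np.uint8),cv2.RETR_EXTERNAL,cv2.CHAIN_APPROX_NONE)
h=cv2.convexHull(max(cs,key=len))[:,0]
W=unproj(c,h,.09)[:,:2]
A=np.c_[2*W,np.ones(len(W))]; s=np.linalg.lstsq(A,(W**2).sum(1),rcond=None)[0]; D=s[:2]; print("dial centre",D,"r",np.sqrt(s[2]+D@D))
def ang(n,msk,z):
    ce,st,_=blob(msk&sub); p=unproj(c,[ce],z)[0,:2]; v=p-D; print(n,ce.round(1),st[4],p.round(4),"r",np.linalg.norm(v).round(4),"ang",np.degrees(np.arctan2(v[1],v[0])).round(2))
ang("red",(r>120)&(g<80),.09); ang("yel",(r>150)&(g>150)&(b<100),.09)
p=sub.copy(); p[:,:325]=0;p[80:]=0
ang("ptr",(im.min(2)>200)&p,.09)
x=cv2.resize(c["img"][40:215,200:380],None,fx=4,fy=4,interpolation=cv2.INTER_CUBIC); cv2.imwrite("pics/w1c.png",x[:600])
n0=unproj(c,[(326.5,148.)],.126)[0,:2]; v=n0-D; print("crank",n0,np.linalg.norm(v),np.degrees(np.arctan2(v[1],v[0])))
co=unproj(c,[(432,118),(297,262),(40,60)],.078)[:,:2];print(co, np.degrees(np.arctan2(*(co[0]-co[1])[::-1])),np.degrees(np.arctan2(*(co[1]-co[2])[::-1])))
E
```

```text
dial centre [ 0.61715274 -0.08490679] r 0.055087569613167485
red [249.1  91.6] 148 [ 0.5964 -0.1257] r 0.0458 ang -116.94
yel [334.1 101. ] 141 [ 0.5808 -0.0569] r 0.0459 ang 142.41
ptr [343.2  64.6] 373 [ 0.5516 -0.0603] r 0.07 ang 159.39
crank [ 0.61597384 -0.05500261] 0.029927412550805322 92.25757779684955
[[ 0.5651493   0.03123976]
 [ 0.73336047 -0.03389235]
 [ 0.62752468 -0.30694346]] 158.83337677999938 68.81345495868017
```

View pics/w1c.png

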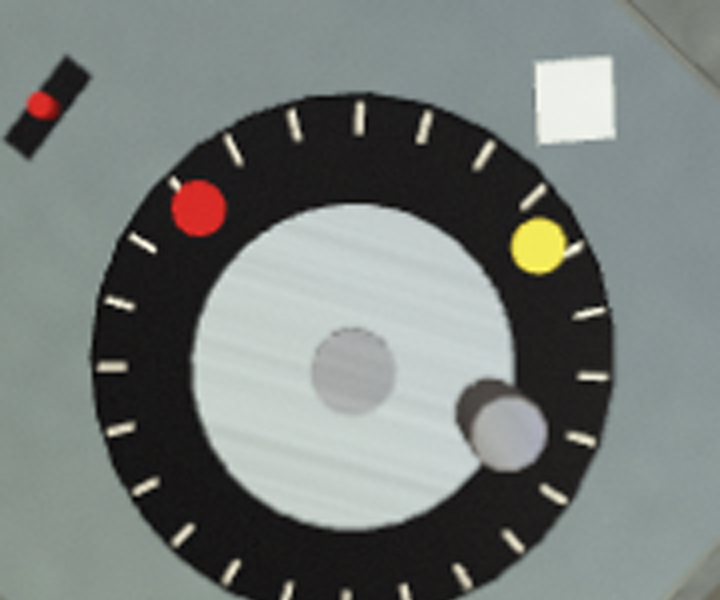

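```bash
python3 - <<'E'
from h import *
plan([(.616,-.055,z,199) for z in (.25,.22,.19,.16,.135)])
E
```

```text
t 2.325 p [ 0.6642 -0.0733  0.2594] toolx 198.75 F [-0.76  0.66 -0.63] w 0.0867
[{"dx":0.0398,"dy":0.0328,"dz":0.0091,"rx":-0.3,"ry":0.2,"rz":-0.3},{"dx":0.0399,"dy":0.0330,"dz":0.0391,"rx":-0.3,"ry":0.2,"rz":-0.3},{"dx":0.0400,"dy":0.0331,"dz":0.0691,"rx":-0.3,"ry":0.2,"rz":-0.3},{"dx":0.0401,"dy":0.0333,"dz":0.0991,"rx":-0.3,"ry":0.2,"rz":-0.3},{"dx":0.0402,"dy":0.0334,"dz":0.1241,"rx":-0.3,"ry":0.2,"rz":-0.3}]
```

>>> {"op": "step_arm", "data": {"targets": [{"dx": 0.04, "dy": 0.033, "dz": 0.009, "rx": -0.3, "ry": 0.2, "rz": -0.3}, {"dx": 0.04, "dy": 0.033, "dz": 0.039, "rx": -0.3, "ry": 0.2, "rz": -0.3}, {"dx": 0.04, "dy": 0.033, "dz": 0.069, "rx": -0.3, "ry": 0.2, "rz": -0.3}, {"dx": 0.04, "dy": 0.033, "dz": 0.099, "rx": -0.3, "ry": 0.2, "rz": -0.3}, {"dx": 0.04, "dy": 0.033, "dz": 0.117, "rx": -0.3, "ry": 0.2, "rz": -0.3}], "gripper": 1}}

```text
time: 2.95
position: [0.6152, -0.0544, 0.1406]
tool_rot: [-0.166, 0.986, 0.001, -0.001]
ft_force: [-0.4, 0.4, 0.3]
grip_width: 0.087
```

```bash
python3 - <<'E'
from h import *
c=viewer.camera("wrist"); cv2.imwrite("pics/w2.png",c["img"])
plan([(.616,-.055,z,199) for z in (.13,.1145)])
E
```

```text
t 3.0 p [ 0.6142 -0.0543  0.1386] toolx 199.05 F [ 0.05  0.74 -1.97] w 0.0872
[{"dx":-0.0015,"dy":-0.0013,"dz":0.0086,"rx":0.2,"ry":-0.3,"rz":0.1},{"dx":-0.0015,"dy":-0.0013,"dz":0.0241,"rx":0.2,"ry":-0.3,"rz":0.1}]
```

View pics/w2.png

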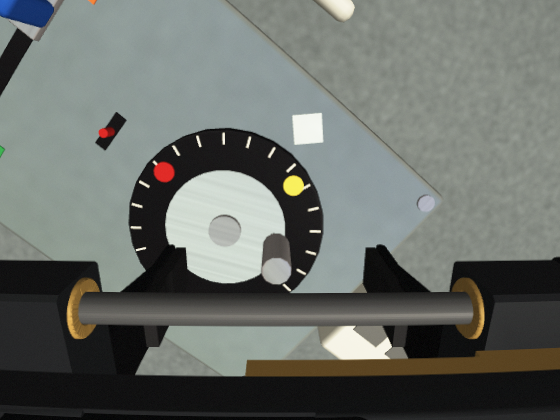

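The crank top at (276,268) is centred between the fingers (columns 187 and 365). I'll check the fore-aft offset and refit the dial from this closer view.

```bash
python3 - <<'E'
from h import *
c=viewer.camera("wrist"); im=c["img"].astype(int); o=telemetry.get_obs(); p=np.array(o["position"]); R=Rot.from_quat(o["tool_rot"])
print(p.round(4),proj(c,[p+R.apply([0,0,p[2]-.126])]), unproj(c,[(276,268)],.126))
b,g,r=im[...,0],im[...,1],im[...,2]
sub=np.zeros(im.shape[:2],bool); sub[120:245,120:335]=1
dark=(im.max(2)<70)&sub; _,_,m=blob(dark)
cs,_=cv2.findContours(m.astype(np.uint8),cv2.RETR_EXTERNAL,cv2.CHAIN_APPROX_NONE)
h=cv2.convexHull(max(cs,key=len))[:,0]; h=h[(h[:,1]<235)]
W=unproj(c,h,.09)[:,:2]
A=np.c_[2*W,np.ones(len(W))]; s=np.linalg.lstsq(A,(W**2).sum(1),rcond=None)[0]; D=s[:2]; print("dial centre",D,"r",np.sqrt(s[2]+D@D))
for n,mk in (("red",(r>120)&(g<80)),("yel",(r>150)&(g>150)&(b<100))):
    ce,st,_=blob(mk&sub); q=unproj(c,[ce],.09)[0,:2]; v=q-D; print(n,ce,np.linalg.norm(v),np.degrees(np.arctan2(v[1],v[0])))
E
```

```text
[ 0.6147 -0.0545  0.1401] [[276.58595778 272.73852936]] [[ 0.61244754 -0.05552057  0.126     ]]
dial centre [ 0.61608585 -0.0847293 ] r 0.05479024071534597
red [161.91202346 174.12316716] 0.04523285563232361 -115.27725125639235
yel [292.30529595 187.66043614] 0.04478731977304117 141.4683830295398
```

>>> {"op": "step_arm", "data": {"targets": [{"dx": -0.001, "dy": -0.001, "dz": 0.008, "rx": 0.2, "ry": -0.3, "rz": 0}, {"dx": -0.001, "dy": -0.001, "dz": 0.017, "rx": 0.2, "ry": -0.3, "rz": 0}, {"dx": -0.001, "dy": -0.001, "dz": 0.025, "rx": 0.2, "ry": -0.3, "rz": 0}, {"dx": -0.001, "dy": -0.001, "dz": 0.025, "rx": 0.2, "ry": -0.3, "rz": 0}, {"dx": -0.001, "dy": -0.001, "dz": 0.025, "rx": 0.2, "ry": -0.3, "rz": 0}], "gripper": 1}}

```text
time: 3.68
position: [0.6161, -0.0552, 0.1152]
tool_rot: [-0.166, 0.986, -0.0, 0.001]
ft_force: [0.4, -0.4, 0.8]
grip_width: 0.0872
```

>>> {"op": "step_arm", "data": {"targets": [{"dx": 0, "dy": 0, "dz": 0, "rx": 0, "ry": 0, "rz": 0}, {"dx": 0, "dy": 0, "dz": 0, "rx": 0, "ry": 0, "rz": 0}, {"dx": 0, "dy": 0, "dz": 0, "rx": 0, "ry": 0, "rz": 0}, {"dx": 0, "dy": 0, "dz": 0, "rx": 0, "ry": 0, "rz": 0}, {"dx": 0, "dy": 0, "dz": 0, "rx": 0, "ry": 0, "rz": 0}], "gripper": 0, "force": 15}}

```text
time: 4.3
position: [0.6161, -0.0551, 0.1152]
tool_rot: [-0.166, 0.986, -0.0, 0.001]
ft_force: [-0.4, 0.0, 0.1]
grip_width: 0.045
```

```bash
cat >> h.py <<'E'
DC=np.array([.6167,-.0848]); RC=.030
def st(D=DC):
    o=telemetry.get_obs(); p=np.array(o["position"])[:2]; v=p-D; r=np.linalg.norm(v); e=v/r; t=np.array([-e[1],e[0]]); f=np.array(o["ft_force"])[:2]
    print("theta %.1f r %.4f Frad %.2f Ftan(acw) %.2f"%(np.degrees(np.arctan2(v[1],v[0])),r,f@e,f@t)); return np.degrees(np.arctan2(v[1],v[0]))
def arc(t0,ths,D=DC,r=RC,z=.114,tool=199):
    ths=list(ths); tl=tool if hasattr(tool,'__len__') else [tool]*len(ths)
    plan([(D[0]+r*np.cos(np.radians(a)),D[1]+r*np.sin(np.radians(a)),z,b) for a,b in zip(ths,tl)])
E
python3 - <<'E'
from h import *
t=st(); arc(t,[82,72,62,52,42])
E
```

```text
theta 91.2 r 0.0297 Frad 0.06 Ftan(acw) 0.37
t 4.3 p [ 0.6161 -0.0551  0.1152] toolx 199.05 F [-0.37  0.05  0.13] w 0.045
[{"dx":-0.0045,"dy":-0.0015,"dz":0.0012,"rx":-0.1,"ry":0.1,"rz":0.1},{"dx":-0.0090,"dy":-0.0043,"dz":0.0012,"rx":-0.1,"ry":0.1,"rz":0.1},{"dx":-0.0129,"dy":-0.0078,"dz":0.0013,"rx":-0.1,"ry":0.1,"rz":0.1},{"dx":-0.0161,"dy":-0.0119,"dz":0.0013,"rx":-0.1,"ry":0.1,"rz":0.1},{"dx":-0.0185,"dy":-0.0165,"dz":0.0013,"rx":-0.1,"ry":0.1,"rz":0.1}]
```

Still closing (45 mm). One more waiting call.

>>> {"op": "step_arm", "data": {"targets": [{"dx": 0, "dy": 0, "dz": 0, "rx": 0, "ry": 0, "rz": 0}, {"dx": 0, "dy": 0, "dz": 0, "rx": 0, "ry": 0, "rz": 0}, {"dx": 0, "dy": 0, "dz": 0, "rx": 0, "ry": 0, "rz": 0}, {"dx": 0, "dy": 0, "dz": 0, "rx": 0, "ry": 0, "rz": 0}, {"dx": 0, "dy": 0, "dz": 0, "rx": 0, "ry": 0, "rz": 0}]}}

```text
time: 4.92
position: [0.6157, -0.0542, 0.1152]
tool_rot: [-0.165, 0.986, 0.0, 0.001]
ft_force: [-0.7, 4.5, 2.4]
grip_width: 0.0144
```

```bash
python3 - <<'E'
from h import *
t=st(); arc(t,[82,72,62,52,42])
E
```

```text
theta 91.9 r 0.0306 Frad 4.57 Ftan(acw) 0.55
t 4.925 p [ 0.6157 -0.0542  0.1152] toolx 199.05 F [-0.7   4.55  2.44] w 0.0144
[{"dx":-0.0046,"dy":-0.0025,"dz":0.0013,"rx":0.0,"ry":0.1,"rz":0.0},{"dx":-0.0091,"dy":-0.0053,"dz":0.0013,"rx":0.0,"ry":0.1,"rz":0.0},{"dx":-0.0129,"dy":-0.0088,"dz":0.0013,"rx":0.0,"ry":0.1,"rz":0.0},{"dx":-0.0162,"dy":-0.0129,"dz":0.0013,"rx":0.0,"ry":0.1,"rz":0.0},{"dx":-0.0186,"dy":-0.0175,"dz":0.0013,"rx":0.0,"ry":0.1,"rz":0.0}]
```

>>> {"op": "step_arm", "data": {"targets": [{"dx": -0.0046, "dy": -0.002, "dz": 0.001, "rx": 0, "ry": 0, "rz": 0}, {"dx": -0.009, "dy": -0.0047, "dz": 0.001, "rx": 0, "ry": 0, "rz": 0}, {"dx": -0.0129, "dy": -0.0082, "dz": 0.001, "rx": 0, "ry": 0, "rz": 0}, {"dx": -0.0162, "dy": -0.0123, "dz": 0.001, "rx": 0, "ry": 0, "rz": 0}, {"dx": -0.0186, "dy": -0.0169, "dz": 0.001, "rx": 0, "ry": 0, "rz": 0}]}}

```text
time: 5.55
position: [0.6387, -0.0632, 0.115]
tool_rot: [-0.166, 0.986, 0.001, 0.001]
ft_force: [-3.3, 6.1, 5.7]
grip_width: 0.0145
```

```bash
sed -i 's/^DC=.*;/DC=np.array([.6167,-.0842]);/' h.py; python3 - <<'E'
from h import *
t=st(); arc(t,[42-20*i for i in range(1,6)])
E
```

```text
theta 43.7 r 0.0304 Frad 1.78 Ftan(acw) 6.71
t 5.55 p [ 0.6387 -0.0632  0.115 ] toolx 199.05 F [-3.34  6.08  5.71] w 0.0145
[{"dx":-0.0023,"dy":-0.0111,"dz":0.0010,"rx":0.1,"ry":0.1,"rz":0.1},{"dx":-0.0011,"dy":-0.0214,"dz":0.0010,"rx":0.1,"ry":0.1,"rz":0.1},{"dx":0.0037,"dy":-0.0307,"dz":0.0010,"rx":0.1,"ry":0.1,"rz":0.1},{"dx":0.0113,"dy":-0.0378,"dz":0.0009,"rx":0.1,"ry":0.1,"rz":0.1},{"dx":0.0209,"dy":-0.0419,"dz":0.0009,"rx":0.1,"ry":0.1,"rz":0.1}]
```

>>> {"op": "step_arm", "data": {"targets": [{"dx": -0.0023, "dy": -0.0111, "dz": 0, "rx": 0, "ry": 0, "rz": 0}, {"dx": -0.0011, "dy": -0.0214, "dz": 0, "rx": 0, "ry": 0, "rz": 0}, {"dx": 0.0037, "dy": -0.0307, "dz": 0, "rx": 0, "ry": 0, "rz": 0}, {"dx": 0.0113, "dy": -0.0378, "dz": 0, "rx": 0, "ry": 0, "rz": 0}, {"dx": 0.0209, "dy": -0.0419, "dz": 0, "rx": 0, "ry": 0, "rz": 0}]}}

```text
time: 6.18
position: [0.634, -0.1091, 0.1151]
tool_rot: [-0.165, 0.986, 0.001, 0.002]
ft_force: [2.3, 6.8, 0.1]
grip_width: 0.0145
```

```bash
sed -i 's/z=.114/z=.115/' h.py; python3 - <<'E'
from h import *
t=st(); arc(t,[-58-24*i for i in range(1,6)])
E
```

```text
theta -55.2 r 0.0303 Frad -4.27 Ftan(acw) 5.74
t 6.175 p [ 0.634  -0.1091  0.1151] toolx 199.02 F [2.28 6.78 0.1 ] w 0.0145
[{"dx":0.0140,"dy":-0.0003,"dz":0.0001,"rx":0.1,"ry":0.3,"rz":0.0},{"dx":0.0255,"dy":0.0046,"dz":0.0000,"rx":0.1,"ry":0.3,"rz":0.0},{"dx":0.0340,"dy":0.0137,"dz":-0.0000,"rx":0.1,"ry":0.3,"rz":0.0},{"dx":0.0380,"dy":0.0255,"dz":-0.0000,"rx":0.1,"ry":0.3,"rz":0.0},{"dx":0.0369,"dy":0.0380,"dz":0.0000,"rx":0.1,"ry":0.3,"rz":0.0}]
```

>>> {"op": "step_arm", "data": {"targets": [{"dx": 0.014, "dy": -0.0003, "dz": 0, "rx": 0, "ry": 0, "rz": 0}, {"dx": 0.0255, "dy": 0.0046, "dz": 0, "rx": 0, "ry": 0, "rz": 0}, {"dx": 0.034, "dy": 0.0137, "dz": 0, "rx": 0, "ry": 0, "rz": 0}, {"dx": 0.038, "dy": 0.0255, "dz": 0, "rx": 0, "ry": 0, "rz": 0}, {"dx": 0.0369, "dy": 0.038, "dz": 0, "rx": 0, "ry": 0, "rz": 0}]}}

```text
time: 6.8
position: [0.587, -0.0867, 0.1153]
tool_rot: [-0.165, 0.986, -0.0, 0.003]
ft_force: [1.0, -3.6, -2.7]
grip_width: 0.0142
```

```bash
python3 - <<'E'
from h import *
t=st(); arc(t,[182-24*i for i in range(1,6)])
E
```

```text
theta -175.2 r 0.0298 Frad -0.72 Ftan(acw) 3.68
t 6.8 p [ 0.587  -0.0867  0.1153] toolx 199.03 F [ 1.02 -3.61 -2.65] w 0.0142
[{"dx":-0.0063,"dy":0.0124,"dz":0.0003,"rx":-0.1,"ry":0.3,"rz":0.0},{"dx":-0.0163,"dy":0.0199,"dz":0.0003,"rx":-0.1,"ry":0.3,"rz":0.0},{"dx":-0.0284,"dy":0.0227,"dz":0.0004,"rx":-0.1,"ry":0.3,"rz":0.0},{"dx":-0.0407,"dy":0.0203,"dz":0.0004,"rx":-0.1,"ry":0.3,"rz":0.0},{"dx":-0.0509,"dy":0.0131,"dz":0.0005,"rx":-0.1,"ry":0.3,"rz":0.0}]
```

>>> {"op": "step_arm", "data": {"targets": [{"dx": -0.0063, "dy": 0.0124, "dz": 0, "rx": 0, "ry": 0.2, "rz": 0}, {"dx": -0.0163, "dy": 0.0199, "dz": 0, "rx": 0, "ry": 0.2, "rz": 0}, {"dx": -0.0284, "dy": 0.0227, "dz": 0, "rx": 0, "ry": 0.2, "rz": 0}, {"dx": -0.0407, "dy": 0.0203, "dz": 0, "rx": 0, "ry": 0.2, "rz": 0}, {"dx": -0.0509, "dy": 0.0131, "dz": 0, "rx": 0, "ry": 0.2, "rz": 0}]}}

```text
time: 7.42
position: [0.6262, -0.0552, 0.115]
tool_rot: [-0.166, 0.986, 0.002, -0.005]
ft_force: [-7.4, 1.8, 6.2]
grip_width: 0.0145
```

```bash
python3 - <<'E'
from h import *
t=st(); arc(t,[62-24*i for i in range(1,6)])
E
```

```text
theta 71.8 r 0.0306 Frad -0.57 Ftan(acw) 7.61
t 7.425 p [ 0.6262 -0.0552  0.115 ] toolx 199.08 F [-7.41  1.83  6.23] w 0.0145
[{"dx":-0.0099,"dy":-0.0146,"dz":-0.0002,"rx":0.4,"ry":-0.5,"rz":0.1},{"dx":-0.0114,"dy":-0.0270,"dz":-0.0003,"rx":0.4,"ry":-0.5,"rz":0.1},{"dx":-0.0077,"dy":-0.0389,"dz":-0.0003,"rx":0.4,"ry":-0.5,"rz":0.1},{"dx":0.0005,"dy":-0.0483,"dz":-0.0003,"rx":0.4,"ry":-0.5,"rz":0.1},{"dx":0.0118,"dy":-0.0536,"dz":-0.0002,"rx":0.4,"ry":-0.5,"rz":0.1}]
```

>>> {"op": "step_arm", "data": {"targets": [{"dx": -0.0095, "dy": -0.0125, "dz": 0, "rx": 0.3, "ry": -0.4, "rz": 0}, {"dx": -0.0114, "dy": -0.026, "dz": 0, "rx": 0.3, "ry": -0.4, "rz": 0}, {"dx": -0.0077, "dy": -0.0389, "dz": 0, "rx": 0.3, "ry": -0.4, "rz": 0}, {"dx": 0.0005, "dy": -0.0483, "dz": 0, "rx": 0.3, "ry": -0.4, "rz": 0}, {"dx": 0.0118, "dy": -0.0536, "dz": 0, "rx": 0.3, "ry": -0.4, "rz": 0}]}}

```text
time: 8.05
position: [0.6355, -0.1075, 0.1153]
tool_rot: [-0.165, 0.986, 0.001, 0.003]
ft_force: [5.2, 4.3, -1.7]
grip_width: 0.014
```

```bash
python3 - <<'E'
from h import *
t=st(); arc(t,[-58-24*i for i in range(1,6)])
E
```

```text
theta -51.1 r 0.0299 Frad -0.08 Ftan(acw) 6.73
t 8.05 p [ 0.6355 -0.1075  0.1153] toolx 199.05 F [ 5.19  4.29 -1.73] w 0.014
[{"dx":0.0159,"dy":-0.0013,"dz":0.0002,"rx":0.1,"ry":0.3,"rz":0.0},{"dx":0.0274,"dy":0.0036,"dz":0.0002,"rx":0.1,"ry":0.3,"rz":0.0},{"dx":0.0359,"dy":0.0127,"dz":0.0001,"rx":0.1,"ry":0.3,"rz":0.0},{"dx":0.0400,"dy":0.0245,"dz":0.0001,"rx":0.1,"ry":0.3,"rz":0.0},{"dx":0.0389,"dy":0.0369,"dz":0.0001,"rx":0.1,"ry":0.3,"rz":0.0}]
```

>>> {"op": "step_arm", "data": {"targets": [{"dx": 0.0155, "dy": -0.0013, "dz": 0, "rx": 0, "ry": 0.3, "rz": 0}, {"dx": 0.0274, "dy": 0.0036, "dz": 0, "rx": 0, "ry": 0.3, "rz": 0}, {"dx": 0.0359, "dy": 0.0127, "dz": 0, "rx": 0, "ry": 0.3, "rz": 0}, {"dx": 0.04, "dy": 0.0245, "dz": 0, "rx": 0, "ry": 0.3, "rz": 0}, {"dx": 0.0389, "dy": 0.0369, "dz": 0, "rx": 0, "ry": 0.3, "rz": 0}]}}

```text
time: 8.68
position: [0.5871, -0.0868, 0.1153]
tool_rot: [-0.166, 0.986, -0.001, 0.0]
ft_force: [2.2, -7.4, -2.4]
grip_width: 0.0145
```

```bash
python3 - <<'E'
from h import *
t=st(); arc(t,[182-24*i for i in range(1,6)])
E
```

```text
theta -174.9 r 0.0297 Frad -1.58 Ftan(acw) 7.57
t 8.675 p [ 0.5871 -0.0868  0.1153] toolx 199.11 F [ 2.25 -7.4  -2.44] w 0.0145
[{"dx":-0.0063,"dy":0.0125,"dz":0.0003,"rx":-0.2,"ry":0.0,"rz":0.1},{"dx":-0.0162,"dy":0.0200,"dz":0.0002,"rx":-0.2,"ry":0.0,"rz":0.1},{"dx":-0.0284,"dy":0.0228,"dz":0.0002,"rx":-0.2,"ry":0.0,"rz":0.1},{"dx":-0.0406,"dy":0.0204,"dz":0.0002,"rx":-0.2,"ry":0.0,"rz":0.1},{"dx":-0.0508,"dy":0.0132,"dz":0.0003,"rx":-0.2,"ry":0.0,"rz":0.1}]
```

>>> {"op": "step_arm", "data": {"targets": [{"dx": -0.0063, "dy": 0.0125, "dz": 0, "rx": 0, "ry": 0, "rz": 0}, {"dx": -0.0162, "dy": 0.02, "dz": 0, "rx": 0, "ry": 0, "rz": 0}, {"dx": -0.0284, "dy": 0.0228, "dz": 0, "rx": 0, "ry": 0, "rz": 0}, {"dx": -0.0406, "dy": 0.0204, "dz": 0, "rx": 0, "ry": 0, "rz": 0}, {"dx": -0.0508, "dy": 0.0132, "dz": 0, "rx": 0, "ry": 0, "rz": 0}]}}

```text
time: 9.3
position: [0.6263, -0.0552, 0.115]
tool_rot: [-0.166, 0.986, 0.001, -0.005]
ft_force: [-7.9, 1.6, 6.9]
grip_width: 0.0144
```

```bash
python3 - <<'E'
from h import *
t=st(); arc(t,[52,37,25,16,12])
E
```

```text
theta 71.7 r 0.0306 Frad -0.99 Ftan(acw) 7.95
t 9.3 p [ 0.6263 -0.0552  0.115 ] toolx 199.15 F [-7.86  1.56  6.89] w 0.0144
[{"dx":-0.0066,"dy":-0.0080,"dz":-0.0001,"rx":0.2,"ry":-0.5,"rz":0.1},{"dx":-0.0099,"dy":-0.0151,"dz":-0.0002,"rx":0.2,"ry":-0.5,"rz":0.1},{"dx":-0.0112,"dy":-0.0212,"dz":-0.0002,"rx":0.2,"ry":-0.5,"rz":0.1},{"dx":-0.0113,"dy":-0.0259,"dz":-0.0002,"rx":0.2,"ry":-0.5,"rz":0.1},{"dx":-0.0112,"dy":-0.0280,"dz":-0.0002,"rx":0.2,"ry":-0.5,"rz":0.1}]
```

>>> {"op": "step_arm", "data": {"targets": [{"dx": -0.0066, "dy": -0.008, "dz": 0, "rx": 0, "ry": -0.4, "rz": 0}, {"dx": -0.0099, "dy": -0.0151, "dz": 0, "rx": 0, "ry": -0.4, "rz": 0}, {"dx": -0.0112, "dy": -0.0212, "dz": 0, "rx": 0, "ry": -0.4, "rz": 0}, {"dx": -0.0113, "dy": -0.0259, "dz": 0, "rx": 0, "ry": -0.4, "rz": 0}, {"dx": -0.0112, "dy": -0.028, "dz": 0, "rx": 0, "ry": -0.4, "rz": 0}]}}

```text
time: 9.93
position: [0.6452, -0.0739, 0.1151]
tool_rot: [-0.166, 0.986, 0.005, -0.002]
ft_force: [0.4, 6.9, 3.8]
grip_width: 0.0146
```

```bash
cat >> h.py <<'E'
def look(tag):
    c=viewer.camera("wrist"); im=c["img"].astype(int); b,g,r=im[...,0],im[...,1],im[...,2]
    cv2.imwrite(f"pics/{tag}.png",c["img"])
    PT=159.0
    for n,mk in (("red",(r>120)&(g<80)),("yel",(r>150)&(g>150)&(b<100))):
        nl,l,s,ce=cv2.connectedComponentsWithStats(mk.astype(np.uint8))
        for k in range(1,nl):
            if s[k,4]>60:
                q=unproj(c,[ce[k]],.09)[0,:2]; v=q-DC; print(n,ce[k].round(),s[k,4],"r %.4f ang %.1f rel ptr %.1f"%(np.linalg.norm(v),np.degrees(np.arctan2(v[1],v[0])),(np.degrees(np.arctan2(v[1],v[0]))-PT+180)%360-180))
E
python3 - <<'E'
from h import *
t=st(); look("w3"); t=st(); arc(t,[9]*5)
E
```

```text
theta 20.0 r 0.0303 Frad 2.75 Ftan(acw) 6.32
red [135.  88.] 153 r 0.0820 ang -111.5 rel ptr 89.5
red [322. 118.] 505 r 0.0449 ang 171.5 rel ptr 12.5
yel [326. 328.] 67 r 0.0754 ang 40.0 rel ptr -119.0
theta 19.4 r 0.0304 Frad 2.17 Ftan(acw) 5.98
t 9.975 p [ 0.6453 -0.0741  0.1151] toolx 199.11 F [0.06 6.36 4.16] w 0.0145
[{"dx":0.0008,"dy":-0.0054,"dz":0.0000,"rx":0.6,"ry":-0.2,"rz":0.1},{"dx":0.0008,"dy":-0.0054,"dz":0.0000,"rx":0.6,"ry":-0.2,"rz":0.1},{"dx":0.0008,"dy":-0.0054,"dz":0.0000,"rx":0.6,"ry":-0.2,"rz":0.1},{"dx":0.0008,"dy":-0.0054,"dz":0.0000,"rx":0.6,"ry":-0.2,"rz":0.1},{"dx":0.0008,"dy":-0.0054,"dz":0.0000,"rx":0.6,"ry":-0.2,"rz":0.1}]
```

View pics/w3.png

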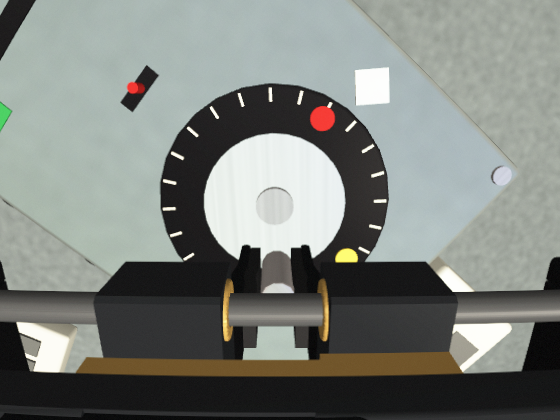

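Red (322,118) sits about 11° short of the pointer (372,86), with the hub at (274,205). I'll push on gently.

>>> {"op": "step_arm", "data": {"targets": [{"dx": 0.0002, "dy": -0.002, "dz": 0, "rx": 0.3, "ry": 0, "rz": 0}, {"dx": 0.0005, "dy": -0.0035, "dz": 0, "rx": 0.3, "ry": 0, "rz": 0}, {"dx": 0.0008, "dy": -0.005, "dz": 0, "rx": 0.3, "ry": 0, "rz": 0}, {"dx": 0.001, "dy": -0.006, "dz": 0, "rx": 0.3, "ry": 0, "rz": 0}, {"dx": 0.001, "dy": -0.006, "dz": 0, "rx": 0.3, "ry": 0, "rz": 0}]}}

```text
time: 10.6
position: [0.6462, -0.0775, 0.1152]
tool_rot: [-0.166, 0.986, 0.004, -0.002]
ft_force: [1.2, 6.8, 3.2]
grip_width: 0.0143
```

```bash
cat >> h.py <<'E'
def look2(tag):
    c=viewer.camera("wrist"); im=c["img"].astype(int); b,g,r=im[...,0],im[...,1],im[...,2]
    cv2.imwrite(f"pics/{tag}.png",c["img"])
    dark=(im.max(2)<70); dark[245:]=0; _,_,m=blob(dark)
    cs,_=cv2.findContours(m.astype(np.uint8),cv2.RETR_EXTERNAL,cv2.CHAIN_APPROX_NONE)
    h=cv2.convexHull(max(cs,key=len))[:,0]; h=h[h[:,1]<235]
    W=unproj(c,h,.09)[:,:2]; A=np.c_[2*W,np.ones(len(W))]; s=np.linalg.lstsq(A,(W**2).sum(1),rcond=None)[0]; D=s[:2]; print("dial",D.round(4),"r",np.sqrt(s[2]+D@D).round(4))
    def a(p): v=p-D; return np.linalg.norm(v),np.degrees(np.arctan2(v[1],v[0]))
    pt=None
    for n,mk,z in (("ptr",im.min(2)>190,.09),("red",(r>120)&(g<80),.09),("yel",(r>150)&(g>150)&(b<100),.09)):
        nl,l,s,ce=cv2.connectedComponentsWithStats(mk.astype(np.uint8))
        for k in range(1,nl):
            rr,an=a(unproj(c,[ce[k]],z)[0,:2])
            if s[k,4]>60 and (.043<rr<.049 if n!="ptr" else .066<rr<.074):
                if n=="ptr": pt=an
                print(n,ce[k].round(),"r %.4f ang %.1f rel159 %.1f relptr %s"%(rr,an,(an-159+180)%360-180,pt and round((an-pt+180)%360-180,1)))
E
python3 - <<'E'
from h import *
st(); look2("w4"); t=st(); arc(t,[9]*5)
E
```

```text
theta 12.8 r 0.0302 Frad 2.69 Ftan(acw) 6.37
dial [ 0.6169 -0.085 ] r 0.0547
ptr [380.  86.] r 0.0691 ang 160.4 rel159 1.4 relptr 0.0
red [341. 126.] r 0.0453 ang 162.9 rel159 3.9 relptr 2.5
theta 12.8 r 0.0302 Frad 1.93 Ftan(acw) 5.88
t 10.65 p [ 0.6462 -0.0775  0.1152] toolx 199.08 F [0.59 6.16 3.01] w 0.0146
[{"dx":0.0005,"dy":-0.0019,"dz":0.0001,"rx":0.5,"ry":-0.1,"rz":0.1},{"dx":0.0005,"dy":-0.0019,"dz":0.0001,"rx":0.5,"ry":-0.1,"rz":0.1},{"dx":0.0005,"dy":-0.0019,"dz":0.0001,"rx":0.5,"ry":-0.1,"rz":0.1},{"dx":0.0005,"dy":-0.0019,"dz":0.0001,"rx":0.5,"ry":-0.1,"rz":0.1},{"dx":0.0005,"dy":-0.0019,"dz":0.0001,"rx":0.5,"ry":-0.1,"rz":0.1}]
```

>>> {"op": "step_arm", "data": {"targets": [{"dx": 0.0003, "dy": -0.0015, "dz": 0, "rx": 0.3, "ry": 0, "rz": 0}, {"dx": 0.0004, "dy": -0.0025, "dz": 0, "rx": 0.3, "ry": 0, "rz": 0}, {"dx": 0.0004, "dy": -0.0025, "dz": 0, "rx": 0.3, "ry": 0, "rz": 0}, {"dx": 0.0004, "dy": -0.0025, "dz": 0, "rx": 0.3, "ry": 0, "rz": 0}, {"dx": 0.0004, "dy": -0.0025, "dz": 0, "rx": 0.3, "ry": 0, "rz": 0}]}}

```text
time: 11.28
position: [0.6463, -0.0779, 0.1151]
tool_rot: [-0.165, 0.986, 0.003, -0.001]
ft_force: [0.5, 6.9, 2.9]
grip_width: 0.0143
```

```bash
python3 - <<'E'
from h import *
st(); look2("w5"); t=st(); arc(t,[17,33,55,79,103])
E
```

```text
theta 12.0 r 0.0302 Frad 1.92 Ftan(acw) 6.62
dial [ 0.6169 -0.085 ] r 0.0547
ptr [381.  87.] r 0.0691 ang 160.4 rel159 1.4 relptr 0.0
red [343. 127.] r 0.0453 ang 162.2 rel159 3.2 relptr 1.8
theta 12.0 r 0.0303 Frad 2.22 Ftan(acw) 6.53
t 11.325 p [ 0.6463 -0.0779  0.1151] toolx 199.05 F [0.81 6.85 2.98] w 0.0146
[{"dx":0.0000,"dy":0.0026,"dz":0.0002,"rx":0.4,"ry":-0.1,"rz":0.0},{"dx":0.0009,"dy":0.0109,"dz":0.0002,"rx":0.4,"ry":-0.1,"rz":0.0},{"dx":0.0057,"dy":0.0213,"dz":0.0003,"rx":0.4,"ry":-0.1,"rz":0.0},{"dx":0.0150,"dy":0.0297,"dz":0.0004,"rx":0.4,"ry":-0.1,"rz":0.0},{"dx":0.0269,"dy":0.0335,"dz":0.0004,"rx":0.4,"ry":-0.1,"rz":0.0}]
```

View pics/w5.png

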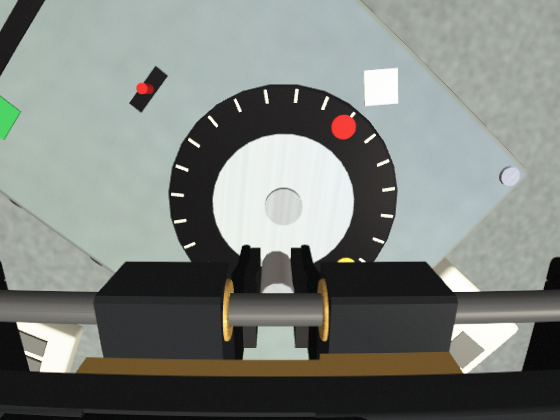

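Red (343,127) is now on the hub-to-pointer line, within about 3°. Now I'll turn anticlockwise from θ≈12° to 109°+360°.

>>> {"op": "step_arm", "data": {"targets": [{"dx": 0, "dy": 0.0026, "dz": 0, "rx": 0, "ry": 0, "rz": 0}, {"dx": 0.0009, "dy": 0.0109, "dz": 0, "rx": 0, "ry": 0, "rz": 0}, {"dx": 0.0057, "dy": 0.0213, "dz": 0, "rx": 0, "ry": 0, "rz": 0}, {"dx": 0.015, "dy": 0.0297, "dz": 0, "rx": 0, "ry": 0, "rz": 0}, {"dx": 0.0269, "dy": 0.0335, "dz": 0, "rx": 0, "ry": 0, "rz": 0}]}}

```text
time: 11.95
position: [0.6086, -0.0548, 0.1153]
tool_rot: [-0.166, 0.986, 0.003, -0.002]
ft_force: [2.2, -3.6, -2.5]
grip_width: 0.0145
```

```bash
python3 - <<'E'
from h import *
t=st(); arc(t,[103+24*i for i in range(1,6)])
E
```

```text
theta 105.4 r 0.0304 Frad -4.06 Ftan(acw) -1.12
t 11.95 p [ 0.6086 -0.0548  0.1153] toolx 199.12 F [ 2.15 -3.61 -2.54] w 0.0145
[{"dx":0.0112,"dy":-0.0018,"dz":0.0003,"rx":0.4,"ry":-0.2,"rz":0.1},{"dx":0.0220,"dy":-0.0080,"dz":0.0003,"rx":0.4,"ry":-0.2,"rz":0.1},{"dx":0.0294,"dy":-0.0181,"dz":0.0002,"rx":0.4,"ry":-0.2,"rz":0.1},{"dx":0.0320,"dy":-0.0303,"dz":0.0002,"rx":0.4,"ry":-0.2,"rz":0.1},{"dx":0.0294,"dy":-0.0425,"dz":0.0001,"rx":0.4,"ry":-0.2,"rz":0.1}]
```

>>> {"op": "step_arm", "data": {"targets": [{"dx": 0.0112, "dy": -0.0018, "dz": 0, "rx": 0, "ry": 0, "rz": 0}, {"dx": 0.022, "dy": -0.008, "dz": 0, "rx": 0, "ry": 0, "rz": 0}, {"dx": 0.0294, "dy": -0.0181, "dz": 0, "rx": 0, "ry": 0, "rz": 0}, {"dx": 0.032, "dy": -0.0303, "dz": 0, "rx": 0, "ry": 0, "rz": 0}, {"dx": 0.0294, "dy": -0.0425, "dz": 0, "rx": 0, "ry": 0, "rz": 0}]}}

```text
time: 12.58
position: [0.5944, -0.1047, 0.1151]
tool_rot: [-0.165, 0.986, 0.004, -0.002]
ft_force: [3.0, 5.5, -0.5]
grip_width: 0.0144
```

```bash
python3 - <<'E'
from h import *
t=st(); arc(t,[223+24*i for i in range(1,6)])
E
```

```text
theta -137.4 r 0.0303 Frad -5.94 Ftan(acw) -2.02
t 12.575 p [ 0.5944 -0.1047  0.1151] toolx 199.05 F [ 3.01  5.51 -0.54] w 0.0144
[{"dx":-0.0077,"dy":-0.0102,"dz":-0.0000,"rx":0.5,"ry":-0.2,"rz":0.0},{"dx":-0.0185,"dy":-0.0165,"dz":-0.0001,"rx":0.5,"ry":-0.2,"rz":0.0},{"dx":-0.0309,"dy":-0.0178,"dz":-0.0002,"rx":0.5,"ry":-0.2,"rz":0.0},{"dx":-0.0427,"dy":-0.0139,"dz":-0.0002,"rx":0.5,"ry":-0.2,"rz":0.0},{"dx":-0.0520,"dy":-0.0056,"dz":-0.0001,"rx":0.5,"ry":-0.2,"rz":0.0}]
```

>>> {"op": "step_arm", "data": {"targets": [{"dx": -0.0077, "dy": -0.0102, "dz": 0, "rx": 0.3, "ry": 0, "rz": 0}, {"dx": -0.0185, "dy": -0.0165, "dz": 0, "rx": 0.3, "ry": 0, "rz": 0}, {"dx": -0.0309, "dy": -0.0178, "dz": 0, "rx": 0.3, "ry": 0, "rz": 0}, {"dx": -0.0427, "dy": -0.0139, "dz": 0, "rx": 0.3, "ry": 0, "rz": 0}, {"dx": -0.052, "dy": -0.0056, "dz": 0, "rx": 0.3, "ry": 0, "rz": 0}]}}

```text
time: 13.2
position: [0.6451, -0.0953, 0.115]
tool_rot: [-0.166, 0.986, -0.0, -0.004]
ft_force: [-4.3, -4.7, 4.2]
grip_width: 0.0142
```

```bash
python3 - <<'E'
from h import *
t=st(); arc(t,[343+22*i for i in range(1,6)])
E
```

```text
theta -21.3 r 0.0305 Frad -2.26 Ftan(acw) -5.92
t 13.2 p [ 0.6451 -0.0953  0.115 ] toolx 199.14 F [-4.25 -4.69  4.16] w 0.0142
[{"dx":-0.0059,"dy":0.0125,"dz":0.0000,"rx":0.0,"ry":-0.4,"rz":0.1},{"dx":-0.0065,"dy":0.0239,"dz":0.0000,"rx":0.0,"ry":-0.4,"rz":0.1},{"dx":-0.0028,"dy":0.0347,"dz":0.0000,"rx":0.0,"ry":-0.4,"rz":0.1},{"dx":0.0047,"dy":0.0434,"dz":0.0001,"rx":0.0,"ry":-0.4,"rz":0.1},{"dx":0.0149,"dy":0.0486,"dz":0.0002,"rx":0.0,"ry":-0.4,"rz":0.1}]
```

>>> {"op": "step_arm", "data": {"targets": [{"dx": -0.0059, "dy": 0.0125, "dz": 0, "rx": 0, "ry": -0.4, "rz": 0}, {"dx": -0.0065, "dy": 0.0239, "dz": 0, "rx": 0, "ry": -0.4, "rz": 0}, {"dx": -0.0028, "dy": 0.0347, "dz": 0, "rx": 0, "ry": -0.4, "rz": 0}, {"dx": 0.0047, "dy": 0.0434, "dz": 0, "rx": 0, "ry": -0.4, "rz": 0}, {"dx": 0.0149, "dy": 0.0486, "dz": 0, "rx": 0, "ry": -0.4, "rz": 0}]}}

```text
time: 13.82
position: [0.619, -0.0543, 0.1154]
tool_rot: [-0.166, 0.986, -0.001, 0.004]
ft_force: [5.7, 2.9, -3.8]
grip_width: 0.0145
```

```bash
python3 - <<'E'
from h import *
t=st(); look2("w6"); t=st(); arc(t,[98,102,105,107,107])
E
```

```text
theta 85.6 r 0.0300 Frad 3.36 Ftan(acw) -5.47
dial [ 0.6159 -0.0847] r 0.0545
ptr [315. 124.] r 0.0703 ang 159.7 rel159 0.7 relptr 0.0
red [160. 165.] r 0.0450 ang -123.2 rel159 77.8 relptr 77.1
yel [304. 200.] r 0.0445 ang 133.6 rel159 -25.4 relptr -26.0
theta 90.5 r 0.0303 Frad 1.14 Ftan(acw) -2.70
t 13.875 p [ 0.6165 -0.0539  0.1152] toolx 199.17 F [2.69 1.17 1.83] w 0.0142
[{"dx":0.0039,"dy":0.0008,"dz":0.0002,"rx":-0.1,"ry":0.2,"rz":0.2},{"dx":0.0060,"dy":0.0011,"dz":0.0002,"rx":-0.1,"ry":0.2,"rz":0.2},{"dx":0.0075,"dy":0.0013,"dz":0.0001,"rx":-0.1,"ry":0.2,"rz":0.2},{"dx":0.0086,"dy":0.0013,"dz":0.0001,"rx":-0.1,"ry":0.2,"rz":0.2},{"dx":0.0086,"dy":0.0013,"dz":0.0001,"rx":-0.1,"ry":0.2,"rz":0.2}]
```

View pics/w6.png

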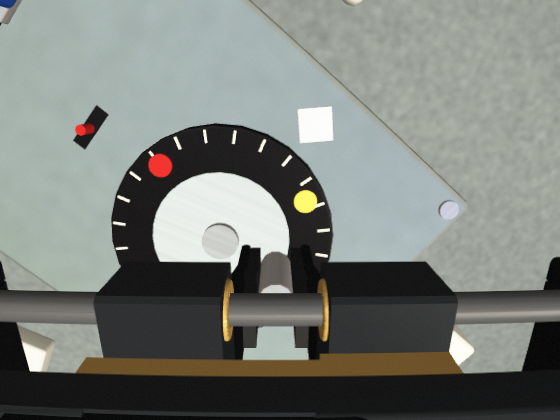

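Yellow (304,200) is approaching for the second time, about 20° short. I'll ease in.

>>> {"op": "step_arm", "data": {"targets": [{"dx": 0.0035, "dy": 0.0008, "dz": 0, "rx": 0, "ry": 0.1, "rz": 0.2}, {"dx": 0.0058, "dy": 0.0011, "dz": 0, "rx": 0, "ry": 0.1, "rz": 0.2}, {"dx": 0.0075, "dy": 0.0013, "dz": 0, "rx": 0, "ry": 0.1, "rz": 0.2}, {"dx": 0.0086, "dy": 0.0013, "dz": 0, "rx": 0, "ry": 0.1, "rz": 0.2}, {"dx": 0.0086, "dy": 0.0013, "dz": 0, "rx": 0, "ry": 0.1, "rz": 0.2}]}}

```text
time: 14.5
position: [0.6094, -0.0551, 0.1153]
tool_rot: [-0.165, 0.986, -0.001, 0.002]
ft_force: [2.9, 4.2, 0.4]
grip_width: 0.0145
```

```bash
python3 - <<'E'
from h import *
t=st(); look2("w7"); t=st(); arc(t,[109]*5)
E
```

```text
theta 104.2 r 0.0300 Frad 3.36 Ftan(acw) -3.88
dial [ 0.6153 -0.0847] r 0.0544
ptr [309. 144.] r 0.0703 ang 159.7 rel159 0.7 relptr 0.0
red [136. 207.] r 0.0454 ang -103.1 rel159 97.9 relptr 97.2
yel [279. 194.] r 0.0434 ang 153.4 rel159 -5.6 relptr -6.3
theta 104.2 r 0.0301 Frad 3.87 Ftan(acw) -3.96
t 14.55 p [ 0.6093 -0.0551  0.1153] toolx 198.96 F [ 2.89  4.72 -0.19] w 0.0143
[{"dx":0.0025,"dy":0.0001,"dz":0.0003,"rx":-0.1,"ry":0.2,"rz":-0.0},{"dx":0.0025,"dy":0.0001,"dz":0.0003,"rx":-0.1,"ry":0.2,"rz":-0.0},{"dx":0.0025,"dy":0.0001,"dz":0.0003,"rx":-0.1,"ry":0.2,"rz":-0.0},{"dx":0.0025,"dy":0.0001,"dz":0.0003,"rx":-0.1,"ry":0.2,"rz":-0.0},{"dx":0.0025,"dy":0.0001,"dz":0.0003,"rx":-0.1,"ry":0.2,"rz":-0.0}]
```

>>> {"op": "step_arm", "data": {"targets": [{"dx": 0.0015, "dy": 0.0001, "dz": 0, "rx": 0, "ry": 0.1, "rz": 0}, {"dx": 0.0025, "dy": 0, "dz": 0, "rx": 0, "ry": 0.1, "rz": 0}, {"dx": 0.0031, "dy": 0, "dz": 0, "rx": 0, "ry": 0.1, "rz": 0}, {"dx": 0.0031, "dy": 0, "dz": 0, "rx": 0, "ry": 0.1, "rz": 0}, {"dx": 0.0031, "dy": 0, "dz": 0, "rx": 0, "ry": 0.1, "rz": 0}]}}

```text
time: 15.18
position: [0.6075, -0.0556, 0.1153]
tool_rot: [-0.165, 0.986, -0.001, 0.002]
ft_force: [2.1, 4.5, 0.9]
grip_width: 0.0148
```

```bash
python3 - <<'E'
from h import *
t=st(); look2("w8"); t=st()
A=[106-3*0,98,90,80,70]
arc(t,A,tool=[a+90 for a in A])
E
```

```text
theta 107.8 r 0.0300 Frad 3.64 Ftan(acw) -3.38
dial [ 0.6153 -0.0848] r 0.0544
ptr [309. 148.] r 0.0704 ang 159.7 rel159 0.7 relptr 0.0
red [134. 216.] r 0.0455 ang -99.2 rel159 101.8 relptr 101.1
yel [275. 194.] r 0.0436 ang 156.8 rel159 -2.2 relptr -2.9
theta 107.9 r 0.0300 Frad 2.95 Ftan(acw) -3.70
t 15.225 p [ 0.6075 -0.0556  0.1153] toolx 198.95 F [2.62 3.95 0.46] w 0.0142
[{"dx":-0.0010,"dy":-0.0000,"dz":0.0003,"rx":-0.1,"ry":0.2,"rz":3.0},{"dx":-0.0051,"dy":-0.0005,"dz":0.0003,"rx":-0.1,"ry":0.2,"rz":11.0},{"dx":-0.0092,"dy":-0.0016,"dz":0.0003,"rx":-0.1,"ry":0.2,"rz":19.0},{"dx":-0.0140,"dy":-0.0037,"dz":0.0003,"rx":-0.0,"ry":0.2,"rz":29.0},{"dx":-0.0183,"dy":-0.0067,"dz":0.0004,"rx":-0.0,"ry":0.2,"rz":39.0}]
```

View pics/w8.png

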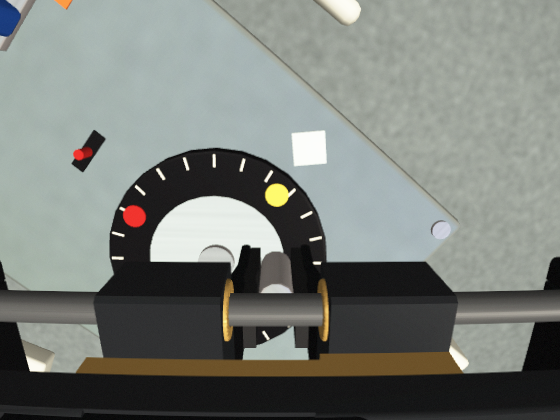

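Yellow (275,194) is on the pointer line (309,148) to within 2–3°. Now clockwise, slowly. I'll turn the tool along so the jaws stay radial and a lower grip acts as a slip limit.

```bash
python3 - <<'E'
from h import *
A=[105,99,92,85,78]
arc(0,A,tool=[a+90 for a in A])
E
```

```text
t 15.225 p [ 0.6075 -0.0556  0.1153] toolx 198.95 F [2.62 3.95 0.46] w 0.0142
[{"dx":-0.0015,"dy":-0.0001,"dz":0.0003,"rx":-0.1,"ry":0.2,"rz":4.0},{"dx":-0.0046,"dy":-0.0005,"dz":0.0003,"rx":-0.1,"ry":0.2,"rz":10.0},{"dx":-0.0082,"dy":-0.0013,"dz":0.0003,"rx":-0.1,"ry":0.2,"rz":17.0},{"dx":-0.0116,"dy":-0.0026,"dz":0.0003,"rx":-0.1,"ry":0.2,"rz":24.0},{"dx":-0.0149,"dy":-0.0043,"dz":0.0003,"rx":-0.0,"ry":0.2,"rz":31.0}]
```

>>> {"op": "step_arm", "data": {"targets": [{"dx": -0.0015, "dy": 0, "dz": 0, "rx": 0, "ry": 0.1, "rz": 4}, {"dx": -0.0046, "dy": -0.0005, "dz": 0, "rx": 0, "ry": 0.1, "rz": 10}, {"dx": -0.0082, "dy": -0.0013, "dz": 0, "rx": 0, "ry": 0.1, "rz": 17}, {"dx": -0.0116, "dy": -0.0026, "dz": 0, "rx": 0, "ry": 0.1, "rz": 24}, {"dx": -0.0149, "dy": -0.0043, "dz": 0, "rx": 0, "ry": 0.1, "rz": 31}], "force": 10}}

```text
time: 15.85
position: [0.6206, -0.0541, 0.1151]
tool_rot: [0.107, 0.994, 0.0, -0.002]
ft_force: [-1.8, 2.9, 3.7]
grip_width: 0.0149
```

```bash
python3 - <<'E'
from h import *
st()
A=[76,72,68,64,60]
arc(0,A,tool=[a+90 for a in A])
E
```

```text
theta 82.6 r 0.0304 Frad 2.66 Ftan(acw) 2.11
t 15.85 p [ 0.6206 -0.0541  0.1151] toolx 167.75 F [-1.75  2.91  3.67] w 0.0149
[{"dx":-0.0035,"dy":-0.0003,"dz":0.0001,"rx":-0.0,"ry":-0.3,"rz":1.8},{"dx":-0.0056,"dy":-0.0004,"dz":0.0001,"rx":-0.0,"ry":-0.3,"rz":5.8},{"dx":-0.0077,"dy":-0.0007,"dz":0.0001,"rx":-0.0,"ry":-0.3,"rz":9.8},{"dx":-0.0097,"dy":-0.0011,"dz":0.0001,"rx":-0.0,"ry":-0.3,"rz":13.8},{"dx":-0.0117,"dy":-0.0017,"dz":0.0001,"rx":-0.1,"ry":-0.3,"rz":17.8}]
```

>>> {"op": "step_arm", "data": {"targets": [{"dx": -0.003, "dy": -0.0003, "dz": 0, "rx": 0, "ry": -0.2, "rz": 2}, {"dx": -0.0054, "dy": -0.0004, "dz": 0, "rx": 0, "ry": -0.2, "rz": 6}, {"dx": -0.0077, "dy": -0.0007, "dz": 0, "rx": 0, "ry": -0.2, "rz": 10}, {"dx": -0.0097, "dy": -0.0011, "dz": 0, "rx": 0, "ry": -0.2, "rz": 14}, {"dx": -0.0117, "dy": -0.0017, "dz": 0, "rx": 0, "ry": -0.2, "rz": 18}]}}

```text
time: 16.48
position: [0.6306, -0.057, 0.1152]
tool_rot: [0.262, 0.965, 0.0, -0.002]
ft_force: [-0.7, 5.9, 3.6]
grip_width: 0.0144
```

```bash
python3 - <<'E'
from h import *
t=st()
A=[60,58.5,57,55.5,54]
arc(0,A,tool=[a+90 for a in A])
E
```

```text
theta 62.9 r 0.0305 Frad 4.89 Ftan(acw) 3.29
t 16.475 p [ 0.6306 -0.057   0.1152] toolx 149.62 F [-0.7   5.85  3.58] w 0.0144
[{"dx":-0.0015,"dy":-0.0005,"dz":0.0002,"rx":-0.1,"ry":-0.3,"rz":-0.4},{"dx":-0.0023,"dy":-0.0005,"dz":0.0002,"rx":-0.1,"ry":-0.3,"rz":1.1},{"dx":-0.0031,"dy":-0.0005,"dz":0.0002,"rx":-0.1,"ry":-0.3,"rz":2.6},{"dx":-0.0039,"dy":-0.0005,"dz":0.0002,"rx":-0.1,"ry":-0.3,"rz":4.1},{"dx":-0.0047,"dy":-0.0006,"dz":0.0002,"rx":-0.1,"ry":-0.3,"rz":5.6}]
```

>>> {"op": "step_arm", "data": {"targets": [{"dx": -0.0015, "dy": 0, "dz": 0, "rx": 0, "ry": -0.2, "rz": 0.5}, {"dx": -0.0023, "dy": -0.0001, "dz": 0, "rx": 0, "ry": -0.2, "rz": 2}, {"dx": -0.0031, "dy": -0.0002, "dz": 0, "rx": 0, "ry": -0.2, "rz": 3.5}, {"dx": -0.0039, "dy": -0.0003, "dz": 0, "rx": 0, "ry": -0.2, "rz": 5}, {"dx": -0.0047, "dy": -0.0004, "dz": 0, "rx": 0, "ry": -0.2, "rz": 6.5}]}}

```text
time: 17.1
position: [0.6342, -0.0591, 0.1151]
tool_rot: [0.317, 0.948, -0.0, -0.001]
ft_force: [-0.2, 5.6, 3.1]
grip_width: 0.0148
```

```bash
sed -i 's/RC=.030$/RC=.0303/' h.py; cat >> h.py <<'E'
def nxt(d=7,lead=1.0):
    t=st(); A=[t-lead-d*i/5 for i in range(1,6)]; arc(0,A,tool=[a+90 for a in A])
E
python3 - <<'E'
from h import *
nxt()
E
```

```text
theta 55.2 r 0.0306 Frad 4.50 Ftan(acw) 3.39
t 17.1 p [ 0.6342 -0.0591  0.1151] toolx 143.04 F [-0.21  5.63  3.1 ] w 0.0148
[{"dx":-0.0013,"dy":-0.0002,"dz":0.0001,"rx":-0.1,"ry":-0.2,"rz":0.3},{"dx":-0.0020,"dy":-0.0003,"dz":0.0001,"rx":-0.1,"ry":-0.2,"rz":1.7},{"dx":-0.0028,"dy":-0.0003,"dz":0.0001,"rx":-0.1,"ry":-0.1,"rz":3.1},{"dx":-0.0035,"dy":-0.0003,"dz":0.0001,"rx":-0.1,"ry":-0.1,"rz":4.5},{"dx":-0.0042,"dy":-0.0004,"dz":0.0001,"rx":-0.1,"ry":-0.1,"rz":5.9}]
```

>>> {"op": "step_arm", "data": {"targets": [{"dx": -0.0014, "dy": 0.0002, "dz": 0, "rx": 0, "ry": -0.1, "rz": 1}, {"dx": -0.0022, "dy": 0.0002, "dz": 0, "rx": 0, "ry": -0.1, "rz": 2.5}, {"dx": -0.003, "dy": 0.0001, "dz": 0, "rx": 0, "ry": -0.1, "rz": 4}, {"dx": -0.0038, "dy": 0, "dz": 0, "rx": 0, "ry": -0.1, "rz": 5.5}, {"dx": -0.0046, "dy": 0, "dz": 0, "rx": 0, "ry": -0.1, "rz": 7}]}}

```text
time: 17.73
position: [0.638, -0.062, 0.1151]
tool_rot: [0.375, 0.927, -0.001, -0.0]
ft_force: [-0.1, 3.4, 2.5]
grip_width: 0.0146
```

```bash
python3 - <<'E'
from h import *
nxt()
E
```

```text
theta 46.2 r 0.0307 Frad 2.39 Ftan(acw) 2.48
t 17.725 p [ 0.638  -0.062   0.1151] toolx 135.94 F [-0.13  3.44  2.55] w 0.0146
[{"dx":-0.0013,"dy":-0.0005,"dz":0.0001,"rx":-0.1,"ry":-0.0,"rz":2.1},{"dx":-0.0020,"dy":-0.0005,"dz":0.0001,"rx":-0.1,"ry":-0.0,"rz":3.5},{"dx":-0.0027,"dy":-0.0006,"dz":0.0001,"rx":-0.1,"ry":-0.0,"rz":4.9},{"dx":-0.0035,"dy":-0.0006,"dz":0.0001,"rx":-0.1,"ry":-0.0,"rz":6.3},{"dx":-0.0042,"dy":-0.0007,"dz":0.0001,"rx":-0.1,"ry":-0.0,"rz":7.7}]
```

>>> {"op": "step_arm", "data": {"targets": [{"dx": -0.0013, "dy": 0.0001, "dz": 0, "rx": 0, "ry": 0, "rz": 1.5}, {"dx": -0.002, "dy": 0, "dz": 0, "rx": 0, "ry": 0, "rz": 3}, {"dx": -0.0028, "dy": 0, "dz": 0, "rx": 0, "ry": 0, "rz": 4.5}, {"dx": -0.0036, "dy": -0.0001, "dz": 0, "rx": 0, "ry": 0, "rz": 6}, {"dx": -0.0044, "dy": -0.0002, "dz": 0, "rx": 0, "ry": 0, "rz": 8}]}}

```text
time: 18.35
position: [0.6409, -0.0651, 0.1151]
tool_rot: [0.44, 0.898, -0.001, -0.001]
ft_force: [-1.1, 4.1, 3.0]
grip_width: 0.0145
```

```bash
python3 - <<'E'
from h import *
nxt()
E
```

```text
theta 38.2 r 0.0308 Frad 1.70 Ftan(acw) 3.86
t 18.35 p [ 0.6409 -0.0651  0.1151] toolx 127.81 F [-1.05  4.09  2.97] w 0.0145
[{"dx":-0.0013,"dy":-0.0005,"dz":0.0001,"rx":-0.1,"ry":-0.0,"rz":2.0},{"dx":-0.0020,"dy":-0.0006,"dz":0.0001,"rx":-0.1,"ry":-0.0,"rz":3.4},{"dx":-0.0028,"dy":-0.0006,"dz":0.0001,"rx":-0.1,"ry":-0.0,"rz":4.8},{"dx":-0.0035,"dy":-0.0007,"dz":0.0001,"rx":-0.1,"ry":-0.0,"rz":6.2},{"dx":-0.0042,"dy":-0.0008,"dz":0.0001,"rx":-0.1,"ry":-0.0,"rz":7.6}]
```

>>> {"op": "step_arm", "data": {"targets": [{"dx": -0.0013, "dy": 0, "dz": 0, "rx": 0, "ry": 0, "rz": 1.5}, {"dx": -0.002, "dy": 0, "dz": 0, "rx": 0, "ry": 0, "rz": 3}, {"dx": -0.0028, "dy": -0.0001, "dz": 0, "rx": 0, "ry": 0, "rz": 4.5}, {"dx": -0.0036, "dy": -0.0002, "dz": 0, "rx": 0, "ry": 0, "rz": 6}, {"dx": -0.0044, "dy": -0.0003, "dz": 0, "rx": 0, "ry": 0, "rz": 8}]}}

```text
time: 18.98
position: [0.6435, -0.0689, 0.1151]
tool_rot: [0.502, 0.865, -0.001, -0.001]
ft_force: [0.7, 3.3, 2.4]
grip_width: 0.0145
```

```bash
python3 - <<'E'
from h import *
nxt()
E
```

```text
theta 29.8 r 0.0308 Frad 2.26 Ftan(acw) 2.54
t 18.975 p [ 0.6435 -0.0689  0.1151] toolx 119.69 F [0.7  3.33 2.41] w 0.0145
[{"dx":-0.0013,"dy":-0.0006,"dz":0.0001,"rx":-0.1,"ry":-0.0,"rz":2.3},{"dx":-0.0020,"dy":-0.0006,"dz":0.0001,"rx":-0.1,"ry":-0.0,"rz":3.7},{"dx":-0.0027,"dy":-0.0007,"dz":0.0001,"rx":-0.1,"ry":-0.0,"rz":5.1},{"dx":-0.0035,"dy":-0.0007,"dz":0.0001,"rx":-0.1,"ry":-0.0,"rz":6.5},{"dx":-0.0042,"dy":-0.0008,"dz":0.0001,"rx":-0.1,"ry":-0.0,"rz":7.9}]
```

>>> {"op": "step_arm", "data": {"targets": [{"dx": -0.0013, "dy": -0.0001, "dz": 0, "rx": 0, "ry": 0, "rz": 1.5}, {"dx": -0.002, "dy": -0.0002, "dz": 0, "rx": 0, "ry": 0, "rz": 3}, {"dx": -0.0028, "dy": -0.0003, "dz": 0, "rx": 0, "ry": 0, "rz": 4.5}, {"dx": -0.0036, "dy": -0.0004, "dz": 0, "rx": 0, "ry": 0, "rz": 6}, {"dx": -0.0044, "dy": -0.0005, "dz": 0, "rx": 0, "ry": 0, "rz": 8}]}}

```text
time: 19.6
position: [0.6453, -0.0728, 0.1152]
tool_rot: [0.562, 0.827, -0.0, -0.0]
ft_force: [-0.2, 4.5, 1.4]
grip_width: 0.0145
```

```bash
python3 - <<'E'
from h import *
nxt()
E
```

```text
theta 21.6 r 0.0308 Frad 1.51 Ftan(acw) 4.29
t 19.6 p [ 0.6453 -0.0728  0.1152] toolx 111.56 F [-0.18  4.54  1.37] w 0.0145
[{"dx":-0.0013,"dy":-0.0005,"dz":0.0002,"rx":-0.1,"ry":-0.0,"rz":2.3},{"dx":-0.0020,"dy":-0.0006,"dz":0.0002,"rx":-0.1,"ry":-0.0,"rz":3.7},{"dx":-0.0027,"dy":-0.0006,"dz":0.0002,"rx":-0.1,"ry":-0.0,"rz":5.1},{"dx":-0.0035,"dy":-0.0007,"dz":0.0002,"rx":-0.1,"ry":-0.0,"rz":6.5},{"dx":-0.0042,"dy":-0.0008,"dz":0.0002,"rx":-0.1,"ry":-0.0,"rz":7.9}]
```

>>> {"op": "step_arm", "data": {"targets": [{"dx": -0.0013, "dy": -0.0001, "dz": 0, "rx": 0, "ry": 0, "rz": 1.5}, {"dx": -0.002, "dy": -0.0002, "dz": 0, "rx": 0, "ry": 0, "rz": 3}, {"dx": -0.0028, "dy": -0.0003, "dz": 0, "rx": 0, "ry": 0, "rz": 4.5}, {"dx": -0.0036, "dy": -0.0004, "dz": 0, "rx": 0, "ry": 0, "rz": 6}, {"dx": -0.0044, "dy": -0.0005, "dz": 0, "rx": 0, "ry": 0, "rz": 8}]}}

```text
time: 20.23
position: [0.6466, -0.0772, 0.1152]
tool_rot: [0.62, 0.785, -0.0, -0.0]
ft_force: [1.1, 2.6, 1.7]
grip_width: 0.0149
```

```bash
python3 - <<'E'
from h import *
nxt()
E
```

```text
theta 13.1 r 0.0307 Frad 1.67 Ftan(acw) 2.32
t 20.225 p [ 0.6466 -0.0772  0.1152] toolx 103.42 F [1.1  2.64 1.73] w 0.0149
[{"dx":-0.0013,"dy":-0.0005,"dz":0.0002,"rx":-0.0,"ry":0.0,"rz":2.7},{"dx":-0.0020,"dy":-0.0005,"dz":0.0002,"rx":-0.0,"ry":0.0,"rz":4.1},{"dx":-0.0027,"dy":-0.0006,"dz":0.0002,"rx":-0.0,"ry":0.0,"rz":5.5},{"dx":-0.0035,"dy":-0.0007,"dz":0.0002,"rx":-0.0,"ry":0.0,"rz":6.9},{"dx":-0.0042,"dy":-0.0008,"dz":0.0002,"rx":-0.0,"ry":0.0,"rz":8.3}]
```

>>> {"op": "step_arm", "data": {"targets": [{"dx": -0.0013, "dy": -0.0001, "dz": 0, "rx": 0, "ry": 0, "rz": 1.5}, {"dx": -0.002, "dy": -0.0002, "dz": 0, "rx": 0, "ry": 0, "rz": 3}, {"dx": -0.0028, "dy": -0.0003, "dz": 0, "rx": 0, "ry": 0, "rz": 4.5}, {"dx": -0.0036, "dy": -0.0004, "dz": 0, "rx": 0, "ry": 0, "rz": 6}, {"dx": -0.0044, "dy": -0.0005, "dz": 0, "rx": 0, "ry": 0, "rz": 8}]}}

```text
time: 20.85
position: [0.6473, -0.0816, 0.1152]
tool_rot: [0.674, 0.739, -0.0, -0.0]
ft_force: [2.3, 3.5, 1.8]
grip_width: 0.0148
```

```bash
python3 - <<'E'
from h import *
nxt()
E
```

```text
theta 4.9 r 0.0307 Frad 2.56 Ftan(acw) 3.26
t 20.85 p [ 0.6473 -0.0816  0.1152] toolx 95.29 F [2.27 3.47 1.8 ] w 0.0148
[{"dx":-0.0013,"dy":-0.0004,"dz":0.0002,"rx":-0.0,"ry":0.0,"rz":2.8},{"dx":-0.0020,"dy":-0.0005,"dz":0.0002,"rx":-0.0,"ry":0.0,"rz":4.2},{"dx":-0.0027,"dy":-0.0006,"dz":0.0002,"rx":-0.0,"ry":0.0,"rz":5.6},{"dx":-0.0035,"dy":-0.0006,"dz":0.0002,"rx":-0.0,"ry":0.0,"rz":7.0},{"dx":-0.0042,"dy":-0.0007,"dz":0.0002,"rx":-0.0,"ry":0.0,"rz":8.4}]
```

>>> {"op": "step_arm", "data": {"targets": [{"dx": -0.0013, "dy": -0.0001, "dz": 0, "rx": 0, "ry": 0, "rz": 1.5}, {"dx": -0.002, "dy": -0.0002, "dz": 0, "rx": 0, "ry": 0, "rz": 3}, {"dx": -0.0028, "dy": -0.0003, "dz": 0, "rx": 0, "ry": 0, "rz": 4.5}, {"dx": -0.0036, "dy": -0.0004, "dz": 0, "rx": 0, "ry": 0, "rz": 6}, {"dx": -0.0044, "dy": -0.0005, "dz": 0, "rx": 0, "ry": 0, "rz": 8}]}}

```text
time: 21.48
position: [0.6473, -0.0861, 0.1152]
tool_rot: [0.724, 0.689, -0.0, -0.0]
ft_force: [2.1, 2.3, 1.4]
grip_width: 0.0149
```

```bash
python3 - <<'E'
from h import *
nxt()
E
```

```text
theta -3.5 r 0.0306 Frad 1.95 Ftan(acw) 2.43
t 21.475 p [ 0.6473 -0.0861  0.1152] toolx 87.16 F [2.09 2.3  1.43] w 0.0149
[{"dx":-0.0013,"dy":-0.0004,"dz":0.0002,"rx":-0.0,"ry":0.0,"rz":3.1},{"dx":-0.0020,"dy":-0.0004,"dz":0.0002,"rx":-0.0,"ry":0.0,"rz":4.5},{"dx":-0.0027,"dy":-0.0005,"dz":0.0002,"rx":-0.0,"ry":0.0,"rz":5.9},{"dx":-0.0035,"dy":-0.0006,"dz":0.0002,"rx":-0.0,"ry":0.0,"rz":7.3},{"dx":-0.0042,"dy":-0.0007,"dz":0.0002,"rx":-0.0,"ry":0.0,"rz":8.7}]
```

>>> {"op": "step_arm", "data": {"targets": [{"dx": -0.0013, "dy": -0.0001, "dz": 0, "rx": 0, "ry": 0, "rz": 2}, {"dx": -0.002, "dy": -0.0002, "dz": 0, "rx": 0, "ry": 0, "rz": 4}, {"dx": -0.0028, "dy": -0.0003, "dz": 0, "rx": 0, "ry": 0, "rz": 6}, {"dx": -0.0036, "dy": -0.0004, "dz": 0, "rx": 0, "ry": 0, "rz": 8}, {"dx": -0.0044, "dy": -0.0005, "dz": 0, "rx": 0, "ry": 0, "rz": 9}]}}

```text
time: 22.1
position: [0.6466, -0.0904, 0.1152]
tool_rot: [0.777, 0.63, -0.0, -0.0]
ft_force: [2.8, 3.6, 0.3]
grip_width: 0.0146
```

```bash
python3 - <<'E'
from h import *
nxt()
E
```

```text
theta -11.7 r 0.0305 Frad 2.03 Ftan(acw) 4.14
t 22.1 p [ 0.6466 -0.0904  0.1152] toolx 78.08 F [2.83 3.64 0.31] w 0.0146
[{"dx":-0.0013,"dy":-0.0003,"dz":0.0002,"rx":-0.0,"ry":-0.0,"rz":2.2},{"dx":-0.0020,"dy":-0.0003,"dz":0.0002,"rx":-0.0,"ry":-0.0,"rz":3.6},{"dx":-0.0027,"dy":-0.0004,"dz":0.0002,"rx":-0.0,"ry":-0.0,"rz":5.0},{"dx":-0.0035,"dy":-0.0004,"dz":0.0002,"rx":-0.0,"ry":-0.0,"rz":6.4},{"dx":-0.0042,"dy":-0.0005,"dz":0.0002,"rx":-0.0,"ry":-0.0,"rz":7.8}]
```

>>> {"op": "step_arm", "data": {"targets": [{"dx": -0.0013, "dy": -0.0001, "dz": 0, "rx": 0, "ry": 0, "rz": 1.5}, {"dx": -0.002, "dy": -0.0002, "dz": 0, "rx": 0, "ry": 0, "rz": 3}, {"dx": -0.0028, "dy": -0.0003, "dz": 0, "rx": 0, "ry": 0, "rz": 5}, {"dx": -0.0036, "dy": -0.0004, "dz": 0, "rx": 0, "ry": 0, "rz": 7}, {"dx": -0.0044, "dy": -0.0005, "dz": 0, "rx": 0, "ry": 0, "rz": 8}]}}

```text
time: 22.72
position: [0.6453, -0.0946, 0.1153]
tool_rot: [0.819, 0.574, 0.0, -0.0]
ft_force: [1.1, 1.4, 1.7]
grip_width: 0.0145
```

```bash
python3 - <<'E'
from h import *
nxt()
E
```

```text
theta -20.0 r 0.0304 Frad 0.61 Ftan(acw) 1.66
t 22.725 p [ 0.6453 -0.0946  0.1153] toolx 70.0 F [1.14 1.35 1.73] w 0.0145
[{"dx":-0.0013,"dy":-0.0002,"dz":0.0003,"rx":-0.0,"ry":-0.0,"rz":2.4},{"dx":-0.0020,"dy":-0.0002,"dz":0.0003,"rx":-0.0,"ry":-0.0,"rz":3.8},{"dx":-0.0027,"dy":-0.0003,"dz":0.0003,"rx":-0.0,"ry":-0.0,"rz":5.2},{"dx":-0.0035,"dy":-0.0003,"dz":0.0003,"rx":-0.0,"ry":-0.0,"rz":6.6},{"dx":-0.0042,"dy":-0.0004,"dz":0.0003,"rx":-0.0,"ry":-0.0,"rz":8.0}]
```

>>> {"op": "step_arm", "data": {"targets": [{"dx": -0.0013, "dy": -0.0001, "dz": 0, "rx": 0, "ry": 0, "rz": 1.5}, {"dx": -0.002, "dy": -0.0002, "dz": 0, "rx": 0, "ry": 0, "rz": 3}, {"dx": -0.0028, "dy": -0.0003, "dz": 0, "rx": 0, "ry": 0, "rz": 5}, {"dx": -0.0036, "dy": -0.0004, "dz": 0, "rx": 0, "ry": 0, "rz": 7}, {"dx": -0.0044, "dy": -0.0005, "dz": 0, "rx": 0, "ry": 0, "rz": 8}]}}

```text
time: 23.35
position: [0.6442, -0.0973, 0.1153]
tool_rot: [0.858, 0.514, 0.002, -0.0]
ft_force: [5.0, 5.8, 0.6]
grip_width: 0.0145
```

```bash
python3 - <<'E'
from h import *
nxt()
E
```

```text
theta -25.4 r 0.0305 Frad 2.09 Ftan(acw) 7.37
t 23.35 p [ 0.6442 -0.0973  0.1153] toolx 61.85 F [5.05 5.76 0.56] w 0.0145
[{"dx":-0.0013,"dy":-0.0001,"dz":0.0003,"rx":0.0,"ry":-0.2,"rz":-0.4},{"dx":-0.0020,"dy":-0.0001,"dz":0.0003,"rx":0.0,"ry":-0.2,"rz":1.0},{"dx":-0.0028,"dy":-0.0002,"dz":0.0003,"rx":0.0,"ry":-0.2,"rz":2.4},{"dx":-0.0035,"dy":-0.0002,"dz":0.0003,"rx":0.0,"ry":-0.2,"rz":3.8},{"dx":-0.0042,"dy":-0.0003,"dz":0.0003,"rx":0.0,"ry":-0.2,"rz":5.2}]
```

The force has risen to 7.4 N and the motion is short, so this is probably the stop. I'll confirm with a small push.

>>> {"op": "step_arm", "data": {"targets": [{"dx": -0.0012, "dy": 0, "dz": 0, "rx": 0, "ry": 0, "rz": 0}, {"dx": -0.0016, "dy": 0, "dz": 0, "rx": 0, "ry": 0, "rz": 0}, {"dx": -0.002, "dy": 0, "dz": 0, "rx": 0, "ry": 0, "rz": 0}, {"dx": -0.002, "dy": 0, "dz": 0, "rx": 0, "ry": 0, "rz": 0}, {"dx": -0.002, "dy": 0, "dz": 0, "rx": 0, "ry": 0, "rz": 0}]}}

```text
time: 23.98
position: [0.6442, -0.0974, 0.1153]
tool_rot: [0.858, 0.513, 0.003, -0.001]
ft_force: [4.5, 5.5, 1.6]
grip_width: 0.0144
```

```bash
python3 - <<'E'
from h import *
st(); c=viewer.camera("wrist"); cv2.imwrite("pics/w9.png",c["img"])
st()
E
```

```text
theta -25.6 r 0.0305 Frad 1.67 Ftan(acw) 6.94
theta -25.6 r 0.0305 Frad 1.89 Ftan(acw) 6.90
```

View pics/w9.png

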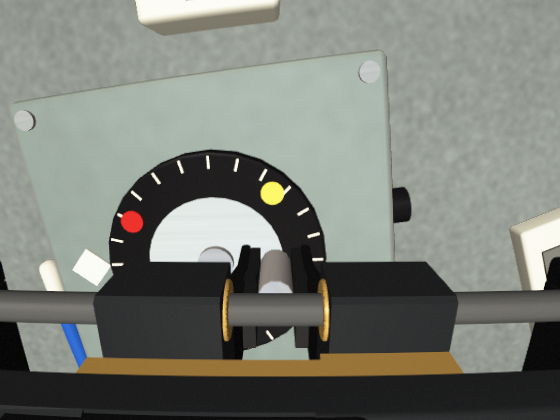

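The dial hasn't moved (θ stays at −25.6°, about 134° after yellow) while holding about 7 N, where the drag before was 2–4 N. It's the stop. I'll release and lift.

>>> {"op": "step_arm", "data": {"targets": [{"dx": 0, "dy": 0, "dz": 0, "rx": 0, "ry": 0, "rz": 0}, {"dx": 0, "dy": 0, "dz": 0, "rx": 0, "ry": 0, "rz": 0}, {"dx": 0, "dy": 0, "dz": 0, "rx": 0, "ry": 0, "rz": 0}, {"dx": 0, "dy": 0, "dz": 0, "rx": 0, "ry": 0, "rz": 0}, {"dx": 0, "dy": 0, "dz": 0, "rx": 0, "ry": 0, "rz": 0}], "gripper": 1}}

```text
time: 24.65
position: [0.644, -0.0975, 0.1152]
tool_rot: [0.858, 0.513, 0.003, -0.001]
ft_force: [0.0, 0.1, -0.5]
grip_width: 0.0566
```

```bash
python3 - <<'E'
from h import *
o=telemetry.get_obs(); p=o["position"]; a=tx(o)
plan([(p[0],p[1],z,a) for z in (.12,.14,.17,.21,.25)])
E
```

```text
t 24.65 p [ 0.644  -0.0975  0.1152] toolx 61.74 F [ 0.01  0.15 -0.5 ] w 0.0566
[{"dx":0.0000,"dy":0.0000,"dz":-0.0048,"rx":0.1,"ry":-0.3,"rz":-0.0},{"dx":0.0001,"dy":0.0000,"dz":-0.0248,"rx":0.1,"ry":-0.3,"rz":-0.0},{"dx":0.0003,"dy":0.0001,"dz":-0.0548,"rx":0.1,"ry":-0.3,"rz":-0.0},{"dx":0.0006,"dy":0.0001,"dz":-0.0948,"rx":0.1,"ry":-0.3,"rz":-0.0},{"dx":0.0008,"dy":0.0002,"dz":-0.1348,"rx":0.1,"ry":-0.3,"rz":-0.0}]
```

>>> {"op": "step_arm", "data": {"targets": [{"dx": 0, "dy": 0, "dz": -0.005, "rx": 0, "ry": 0, "rz": 0}, {"dx": 0, "dy": 0, "dz": -0.025, "rx": 0, "ry": -0.2, "rz": 0}, {"dx": 0, "dy": 0, "dz": -0.055, "rx": 0, "ry": -0.2, "rz": 0}, {"dx": 0, "dy": 0, "dz": -0.095, "rx": 0, "ry": -0.2, "rz": 0}, {"dx": 0, "dy": 0, "dz": -0.135, "rx": 0, "ry": -0.2, "rz": 0}]}}

```text
time: 25.28
position: [0.6433, -0.0982, 0.2517]
tool_rot: [0.858, 0.513, 0.001, -0.0]
ft_force: [0.3, -0.4, 0.1]
grip_width: 0.0867
```

```bash
python3 - <<'E'
from h import *
line((.60,-.20,.25,159),5,10)
E
```

```text
t 25.275 p [ 0.6433 -0.0982  0.2517] toolx 61.74 F [ 0.32 -0.41  0.15] w 0.0867
[{"dx":-0.0110,"dy":0.0010,"dz":0.0001,"rx":0.1,"ry":-0.1,"rz":-9.7},{"dx":-0.0220,"dy":0.0020,"dz":0.0003,"rx":0.1,"ry":-0.1,"rz":-19.5},{"dx":-0.0331,"dy":0.0030,"dz":0.0004,"rx":0.1,"ry":-0.1,"rz":-29.2},{"dx":-0.0441,"dy":0.0040,"dz":0.0006,"rx":0.1,"ry":-0.1,"rz":-38.9},{"dx":-0.0551,"dy":0.0050,"dz":0.0007,"rx":0.1,"ry":-0.1,"rz":-48.6}]
```

>>> {"op": "step_arm", "data": {"targets": [{"dx": -0.011, "dy": 0.001, "dz": 0, "rx": 0, "ry": 0, "rz": -9.7}, {"dx": -0.022, "dy": 0.002, "dz": 0, "rx": 0, "ry": 0, "rz": -19.5}, {"dx": -0.033, "dy": 0.003, "dz": 0, "rx": 0, "ry": 0, "rz": -29}, {"dx": -0.044, "dy": 0.004, "dz": 0, "rx": 0, "ry": 0, "rz": -39}, {"dx": -0.055, "dy": 0.005, "dz": 0, "rx": 0, "ry": 0, "rz": -48.5}]}}

```text
time: 25.9
position: [0.6214, -0.1493, 0.252]
tool_rot: [0.57, 0.822, 0.001, 0.001]
ft_force: [0.7, 0.4, -0.8]
grip_width: 0.0868
```

```bash
python3 - <<'E'
from h import *
line((.60,-.22,.25,159),5,5)
E
```

```text
t 25.9 p [ 0.6214 -0.1493  0.252 ] toolx 110.56 F [ 0.67  0.41 -0.8 ] w 0.0868
[{"dx":-0.0117,"dy":-0.0090,"dz":0.0004,"rx":0.2,"ry":-0.0,"rz":-9.7},{"dx":-0.0235,"dy":-0.0180,"dz":0.0007,"rx":0.2,"ry":-0.0,"rz":-19.4},{"dx":-0.0352,"dy":-0.0269,"dz":0.0011,"rx":0.2,"ry":0.0,"rz":-29.1},{"dx":-0.0469,"dy":-0.0359,"dz":0.0015,"rx":0.2,"ry":0.0,"rz":-38.8},{"dx":-0.0587,"dy":-0.0449,"dz":0.0019,"rx":0.2,"ry":0.0,"rz":-48.4}]
```

>>> {"op": "step_arm", "data": {"targets": [{"dx": -0.012, "dy": -0.009, "dz": 0, "rx": 0, "ry": 0, "rz": -9.7}, {"dx": -0.0235, "dy": -0.018, "dz": 0, "rx": 0, "ry": 0, "rz": -19.4}, {"dx": -0.035, "dy": -0.027, "dz": 0, "rx": 0, "ry": 0, "rz": -29}, {"dx": -0.047, "dy": -0.036, "dz": 0, "rx": 0, "ry": 0, "rz": -39}, {"dx": -0.0587, "dy": -0.045, "dz": 0, "rx": 0, "ry": 0, "rz": -48.4}]}}

```text
time: 26.52
position: [0.5997, -0.2205, 0.2523]
tool_rot: [0.18, 0.984, 0.001, 0.001]
ft_force: [-0.2, 0.6, 0.6]
grip_width: 0.0867
```

```bash
python3 - <<'E'
from h import *
viewer.camera("wrist"); 
c=viewer.camera("wrist"); cv2.imwrite("pics/w10.png",c["img"]); im=c["img"].astype(int)
plan([])
b,g,r=im[...,0],im[...,1],im[...,2]
m=(b>100)&(r<70)&(b>g+40); m[250:]=0
n,l,s,ce=cv2.connectedComponentsWithStats(m.astype(np.uint8))
for k in range(1,n):
    if s[k,4]>60: print(s[k],ce[k],unproj(c,[ce[k]],.117))
E
```

```text
t 26.625 p [ 0.5996 -0.2215  0.2522] toolx 158.84 F [-0.52  0.79 -0.32] w 0.0872
[]
[242 110  32  18 547] [257.74588665 118.46435101] [[ 0.53551222 -0.21329522  0.117     ]]
```

View pics/w10.png

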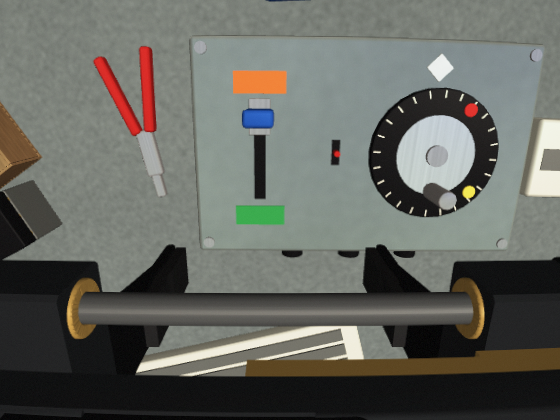

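The blue knob is at (258,118), i.e. about (0.5355, −0.2133), at the orange end. Pliers and pen are clear of it. Moving over it.

```bash
python3 - <<'E'
from h import *
plan([(.5355+.064*k,-.2133-.008*k,z,159) for k,z in ((.6,.24),(.2,.22),(0,.19),(0,.165),(0,.145))])
E
```

```text
t 26.625 p [ 0.5996 -0.2215  0.2522] toolx 158.84 F [-0.52  0.79 -0.32] w 0.0872
[{"dx":0.0252,"dy":-0.0062,"dz":0.0122,"rx":0.1,"ry":0.1,"rz":-0.2},{"dx":0.0503,"dy":-0.0125,"dz":0.0321,"rx":0.1,"ry":0.1,"rz":-0.2},{"dx":0.0629,"dy":-0.0156,"dz":0.0621,"rx":0.1,"ry":0.1,"rz":-0.2},{"dx":0.0630,"dy":-0.0157,"dz":0.0871,"rx":0.1,"ry":0.1,"rz":-0.2},{"dx":0.0630,"dy":-0.0157,"dz":0.1071,"rx":0.1,"ry":0.1,"rz":-0.2}]
```

>>> {"op": "step_arm", "data": {"targets": [{"dx": 0.025, "dy": -0.006, "dz": 0.012, "rx": 0, "ry": 0, "rz": 0}, {"dx": 0.05, "dy": -0.0125, "dz": 0.032, "rx": 0, "ry": 0, "rz": 0}, {"dx": 0.063, "dy": -0.0156, "dz": 0.062, "rx": 0, "ry": 0, "rz": 0}, {"dx": 0.063, "dy": -0.0157, "dz": 0.087, "rx": 0, "ry": 0, "rz": 0}, {"dx": 0.063, "dy": -0.0157, "dz": 0.107, "rx": 0, "ry": 0, "rz": 0}], "gripper": 0.65}}

```text
time: 27.25
position: [0.5353, -0.2125, 0.1445]
tool_rot: [0.185, 0.983, 0.001, 0.001]
ft_force: [0.3, -0.4, 0.1]
grip_width: 0.0572
```

```bash
python3 - <<'E'
from h import *
c=viewer.camera("wrist"); cv2.imwrite("pics/w11.png",c["img"]); 
im=c["img"].astype(int); o=telemetry.get_obs(); p=np.array(o["position"]); R=Rot.from_quat(o["tool_rot"]); print(proj(c,[p+R.apply([0,0,p[2]-.117])]))
plan([(.5355,-.2133,z,159) for z in (.135,.12,.108,.108,.108)])
E
```

```text
[[277.07045835 254.77216196]]
t 27.3 p [ 0.5341 -0.2118  0.1421] toolx 158.67 F [-0.18  0.16 -1.61] w 0.0571
[{"dx":-0.0019,"dy":-0.0009,"dz":0.0071,"rx":0.2,"ry":-0.1,"rz":-0.3},{"dx":-0.0019,"dy":-0.0009,"dz":0.0221,"rx":0.2,"ry":-0.1,"rz":-0.3},{"dx":-0.0019,"dy":-0.0009,"dz":0.0341,"rx":0.2,"ry":-0.1,"rz":-0.3},{"dx":-0.0019,"dy":-0.0009,"dz":0.0341,"rx":0.2,"ry":-0.1,"rz":-0.3},{"dx":-0.0019,"dy":-0.0009,"dz":0.0341,"rx":0.2,"ry":-0.1,"rz":-0.3}]
```

View pics/w11.png

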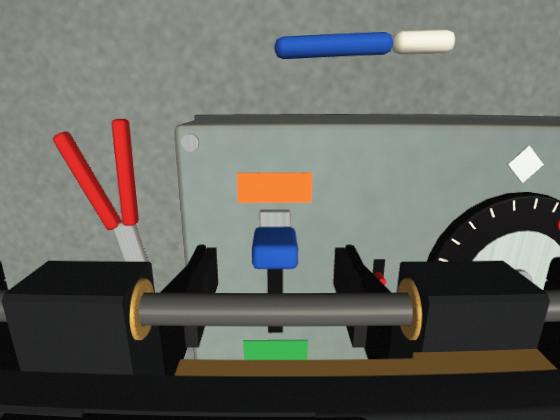

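The knob (275,248) sits between the fingers. Descend and grip.

>>> {"op": "step_arm", "data": {"targets": [{"dx": -0.001, "dy": 0, "dz": 0.007, "rx": 0.2, "ry": 0, "rz": -0.3}, {"dx": -0.001, "dy": 0, "dz": 0.022, "rx": 0.2, "ry": 0, "rz": -0.3}, {"dx": -0.001, "dy": 0, "dz": 0.034, "rx": 0.2, "ry": 0, "rz": -0.3}, {"dx": -0.001, "dy": 0, "dz": 0.034, "rx": 0.2, "ry": 0, "rz": -0.3}, {"dx": -0.001, "dy": 0, "dz": 0.034, "rx": 0.2, "ry": 0, "rz": -0.3}]}}

```text
time: 27.92
position: [0.5352, -0.2122, 0.1082]
tool_rot: [0.183, 0.983, -0.0, -0.001]
ft_force: [-1.2, 0.1, 0.2]
grip_width: 0.0567
```

>>> {"op": "step_arm", "data": {"targets": [{"dx": 0, "dy": 0, "dz": 0, "rx": 0, "ry": 0, "rz": 0}, {"dx": 0, "dy": 0, "dz": 0, "rx": 0, "ry": 0, "rz": 0}, {"dx": 0, "dy": 0, "dz": 0, "rx": 0, "ry": 0, "rz": 0}, {"dx": 0, "dy": 0, "dz": 0, "rx": 0, "ry": 0, "rz": 0}, {"dx": 0, "dy": 0, "dz": 0, "rx": 0, "ry": 0, "rz": 0}], "gripper": 0, "force": 12}}

```text
time: 28.55
position: [0.5351, -0.2127, 0.1084]
tool_rot: [0.183, 0.983, -0.001, -0.001]
ft_force: [-1.0, -2.0, 0.7]
grip_width: 0.0239
```

```bash
python3 - <<'E'
from h import *
plan([])
E
```

```text
t 28.55 p [ 0.5351 -0.2127  0.1084] toolx 158.96 F [-0.98 -1.99  0.67] w 0.0239
[]
```

Gripped (23.9 mm). First a gentle 8 mm pull to test that it is unlocked.

>>> {"op": "step_arm", "data": {"targets": [{"dx": -0.002, "dy": 0, "dz": 0, "rx": 0, "ry": 0, "rz": 0}, {"dx": -0.004, "dy": 0, "dz": 0, "rx": 0, "ry": 0, "rz": 0}, {"dx": -0.006, "dy": 0, "dz": 0, "rx": 0, "ry": 0, "rz": 0}, {"dx": -0.008, "dy": 0, "dz": 0, "rx": 0, "ry": 0, "rz": 0}, {"dx": -0.008, "dy": 0, "dz": 0, "rx": 0, "ry": 0, "rz": 0}]}}

```text
time: 29.18
position: [0.5428, -0.2157, 0.1084]
tool_rot: [0.183, 0.983, -0.001, -0.001]
ft_force: [-3.6, -0.4, 2.4]
grip_width: 0.0242
```

```bash
python3 - <<'E'
from h import *
plan([]); o=telemetry.get_obs(); d=np.array(o["position"])[:2]-[.5351,-.2127]; e=np.array([np.cos(np.radians(-21)),np.sin(np.radians(-21))]); print(d@e,np.array(o["ft_force"])[:2]@e)
c=viewer.camera("wrist"); cv2.imwrite("pics/w12.png",c["img"])
E
```

```text
t 29.175 p [ 0.5428 -0.2157  0.1084] toolx 158.96 F [-3.58 -0.42  2.4 ] w 0.0242
[]
0.008240970321535208 -3.1865170594473633
```

View pics/w12.png

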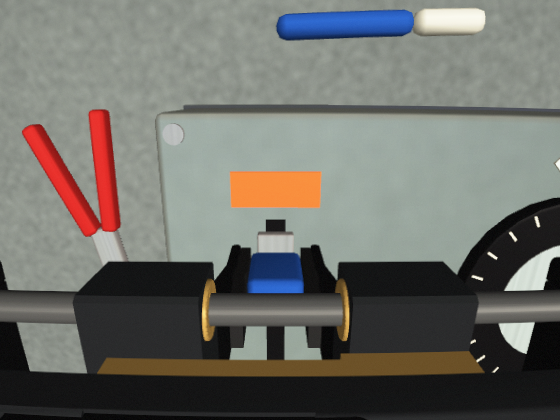

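It moved 8 mm at 3.2 N, past the 4 mm locked stop, so it's unlocked. I'll continue to the green end.

>>> {"op": "step_arm", "data": {"targets": [{"dx": -0.005, "dy": 0, "dz": 0, "rx": 0, "ry": 0, "rz": 0}, {"dx": -0.011, "dy": 0, "dz": 0, "rx": 0, "ry": 0, "rz": 0}, {"dx": -0.017, "dy": 0, "dz": 0, "rx": 0, "ry": 0, "rz": 0}, {"dx": -0.023, "dy": 0, "dz": 0, "rx": 0, "ry": 0, "rz": 0}, {"dx": -0.026, "dy": 0, "dz": 0, "rx": 0, "ry": 0, "rz": 0}]}}

```text
time: 29.85
position: [0.5676, -0.2252, 0.1084]
tool_rot: [0.183, 0.983, -0.001, -0.001]
ft_force: [-3.5, -0.3, 4.7]
grip_width: 0.0239
```

>>> {"op": "step_arm", "data": {"targets": [{"dx": -0.001, "dy": 0, "dz": 0, "rx": 0, "ry": 0, "rz": 0}, {"dx": -0.002, "dy": 0, "dz": 0, "rx": 0, "ry": 0, "rz": 0}, {"dx": -0.003, "dy": 0, "dz": 0, "rx": 0, "ry": 0, "rz": 0}, {"dx": -0.0035, "dy": 0, "dz": 0, "rx": 0, "ry": 0, "rz": 0}, {"dx": -0.0035, "dy": 0, "dz": 0, "rx": 0, "ry": 0, "rz": 0}]}}

```text
time: 30.48
position: [0.5689, -0.2257, 0.1084]
tool_rot: [0.182, 0.983, -0.0, -0.003]
ft_force: [-8.2, -0.7, 6.6]
grip_width: 0.0241
```

```bash
python3 - <<'E'
from h import *
plan([]); o=telemetry.get_obs(); d=np.array(o["position"])[:2]-[.5351,-.2127]; e=np.array([np.cos(np.radians(-21)),np.sin(np.radians(-21))]); print(d@e,np.array(o["ft_force"])[:2]@e)
E
```

```text
t 30.475 p [ 0.5689 -0.2257  0.1084] toolx 158.98 F [-8.18 -0.7   6.64] w 0.0241
[]
0.03620188494215017 -7.386774931646404
```

The bolt reached its end stop at 36.2 mm (force up to 7.4 N). Release and lift.

>>> {"op": "step_arm", "data": {"targets": [{"dx": 0, "dy": 0, "dz": 0, "rx": 0, "ry": 0, "rz": 0}, {"dx": 0, "dy": 0, "dz": 0, "rx": 0, "ry": 0, "rz": 0}, {"dx": 0, "dy": 0, "dz": 0, "rx": 0, "ry": 0, "rz": 0}, {"dx": 0, "dy": 0, "dz": 0, "rx": 0, "ry": 0, "rz": 0}, {"dx": 0, "dy": 0, "dz": 0, "rx": 0, "ry": 0, "rz": 0}], "gripper": 0.65}}

```text
time: 31.1
position: [0.5691, -0.2257, 0.1083]
tool_rot: [0.182, 0.983, -0.0, -0.003]
ft_force: [-0.3, -0.1, 0.4]
grip_width: 0.0555
```

>>> {"op": "step_arm", "data": {"targets": [{"dx": 0, "dy": 0, "dz": -0.005, "rx": 0, "ry": 0, "rz": 0}, {"dx": 0, "dy": 0, "dz": -0.025, "rx": 0, "ry": 0, "rz": 0}, {"dx": 0, "dy": 0, "dz": -0.055, "rx": 0, "ry": 0, "rz": 0}, {"dx": -0.02, "dy": 0, "dz": -0.095, "rx": 0, "ry": 0, "rz": 0}, {"dx": -0.04, "dy": 0, "dz": -0.135, "rx": 0, "ry": 0, "rz": 0}]}}

```text
time: 31.72
position: [0.6074, -0.2401, 0.2447]
tool_rot: [0.182, 0.983, -0.0, -0.003]
ft_force: [0.6, -0.6, -0.4]
grip_width: 0.0567
```

```bash
python3 - <<'E'
from h import *
viewer.camera("wrist"); c=viewer.camera("wrist"); cv2.imwrite("pics/w13.png",c["img"]); plan([])
im=c["img"].astype(int); b,g,r=im[...,0],im[...,1],im[...,2]
m=(b>100)&(r<70)&(b>g+40); m[250:]=0
n,l,s,ce=cv2.connectedComponentsWithStats(m.astype(np.uint8))
for k in range(1,n):
    if s[k,4]>60: print(ce[k],unproj(c,[ce[k]],.117))
s=viewer.camera("scene"); cv2.imwrite("pics/s13.png",s["img"])
E
```

```text
t 31.825 p [ 0.6118 -0.2427  0.2493] toolx 159.0 F [ 0.31 -0.59  0.57] w 0.0566
[]
[276.56146789 138.18899083] [[ 0.56859469 -0.22637866  0.117     ]]
```

View pics/w13.png

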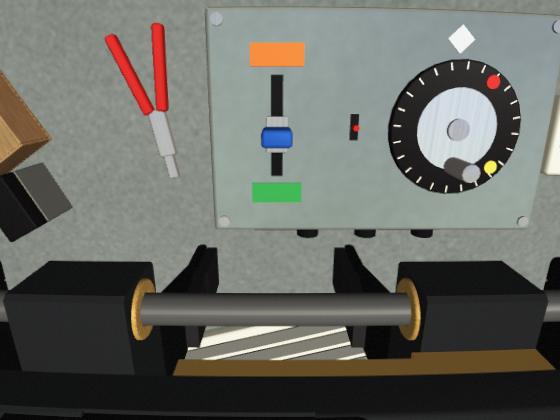

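View pics/s13.png

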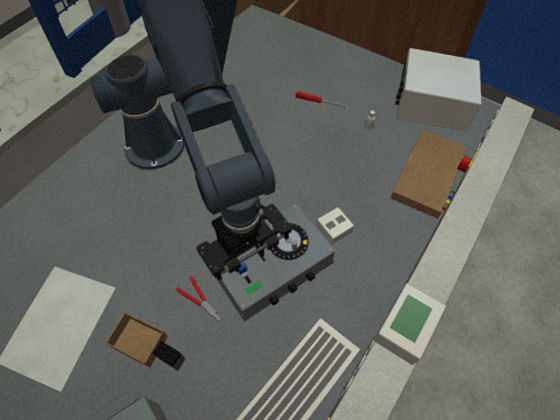

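The knob moved from (258,118) in the earlier view to (277,138). In position that is 35.6 mm, matching the 36 mm travel and the end stop I felt. The pliers, pen, box and others look unmoved, and the gripper is clear at z=0.25. Handing in.

```bash
python3 - <<'E'
from h import *
print(robot.hand_in()); o=telemetry.get_obs(); print(o["time"],o["ft_force"])
E
```

```text
the job is handed in; nothing more can be done
None
the job is handed in; nothing more can be done
```

The lock-out unit is unlocked and its bolt is drawn to the end stop. I handed the job in with the robot's clock at about 32 s of the 72 s allowed; no verdict is reported.

- **Dial:** I turned it clockwise about 800° and stopped with red about 2–3° from the pointer. I then turned it anticlockwise, letting yellow go past once, and stopped with yellow about 2–3° from the pointer. Turning slowly clockwise, the dial stopped dead about 134° after yellow. It held against about 7 N at the crank grip, where the drag before had been 2–4 N; about 24 N would count as forcing.
- **Bolt:** It slid past the 4 mm locked stop with about 3 N, so the lock was open. It came to its end stop at 36.2 mm by arm position; the wrist camera gave 35.6 mm. I let go and lifted the gripper clear, with no contact force left.

**Checks that disagreed:**
- In the last picture, some slot is still visible between the knob and the green label. The felt stop and both travel figures say the bolt is fully drawn.
- The camera-based and arm-based dial angles differed by up to about 2°.
- The other things on the bench look unmoved in the last pictures; I compared them by eye and did not measure their positions.

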